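Unload the sample dryer and close it again

TASK

The drying run is over. First turn the dryer's small inner knob back to its zero tick without disturbing the wider ring around it; then unscrew the pot's lid, which may have an ordinary or a reverse thread (try it both ways to feel which one frees it, do not prise it up), lay it flat on the worktop, handle up, and put every sample puck from the pot flat in the steel tray, none on top of another. Last, put the lid back and screw it shut up to its stop; leave the stopwatch, the brown bottle and the carton where they are.

Things in the scene. Friction and masses are not known exactly. Their poses are not given: they have to be found in the camera images.
- dryer: sample dryer, fixed: white base 30 mm high, 180 x 180 mm round the pot, with an arm 105 mm wide (x = -90 to 15 mm) that reaches to y = -190 mm. Origin on the worktop under the centre of the round pot. Pot wall: aluminium, inner radius 67, outer 84, top 64 mm above the worktop. On the arm a grey console (75 x 75 mm, top 46 mm up) carries the concentric knobs, common vertical axis at x = -30, y = -140 mm
- pot_mouth (a point): centre of the pot's mouth, 64 mm above the worktop, axes as the dryer's. Three thread lips cover the wall top, their middles at 0, 120 and 240 degrees from +x; each spans 38 degrees either side of its middle, radius 67 to 84 mm, underside 8.5 and top 14.5 mm above this point. Between the lips are gaps of 44 degrees
- lid: loose aluminium lid, disc 130 mm wide (118 at its foot), 12 mm thick, 0.1 to 0.2 kg. Origin at the centre of its underside, z up. Three 6 mm pins, 9 mm above the underside, reach 78 mm from the centre at 0, 120 and 240 degrees from its x axis. On the pot they lie on the wall top, the underside 6 mm below it; closed, they are under the lips and it cannot be lifted. Play 2.5 mm up, 2 mm sideways
- knob_in (a joint): angle of the small inner knob, rad, growing counter-clockwise seen from above; 0 when its black pointer line points along the dryer's -x at the longest white tick. Range -0.6 to 2.8, starts at 1.4 to 2.4. Stays where it is left, turns at 0.02 N m
- knob_top (a point): centre of the top face of the inner knob: plain aluminium, 20 mm in diameter, standing 28 mm proud of the outer ring's top
- ring_mark (a point): white line on top of the outer ring (black, 48 mm in diameter, top face 60 mm above the worktop), 20 mm from the knobs' axis; it turns very easily and must not be moved
- tray: fixed steel tray 130 (x) x 100 (y) x 18 mm high, walls and floor 3 mm. Origin at the centre of its underside
- puck1: sample puck, a steel disc 26 mm in diameter and 20 mm tall with a white top, 50 g; origin at the centre of its underside; starts in a pocket of the pot, underside 32 mm above the worktop. Three or four pucks are present
- puck1_center (a point): centre of that puck, 10 mm above its underside
- puck2: sample puck, a steel disc 26 mm in diameter and 20 mm tall with a white top, 50 g; origin at the centre of its underside; starts in a pocket of the pot, underside 32 mm above the worktop. Three or four pucks are present
- puck2_center (a point): centre of that puck, 10 mm above its underside
- puck3: sample puck, a steel disc 26 mm in diameter and 20 mm tall with a white top, 50 g; origin at the centre of its underside; starts in a pocket of the pot, underside 32 mm above the worktop. Three or four pucks are present
- puck3_center (a point): centre of that puck, 10 mm above its underside
- puck4: sample puck, a steel disc 26 mm in diameter and 20 mm tall with a white top, 50 g; origin at the centre of its underside; starts in a pocket of the pot, underside 32 mm above the worktop. Three or four pucks are present
- puck4_center (a point): centre of that puck, 10 mm above its underside
- watch: round black stopwatch, 49x64x14 mm, lying behind the dryer; a bystander, leave it. Origin at the centre of its underside
- dropper: brown dropper bottle, 34 mm wide, 85 mm tall, behind the dryer; a bystander, leave it. Origin at the centre of its underside
- box_fuse: small dark carton, 40x60x22 mm, to the right of the tray; a bystander, leave it. Origin at the centre of its underside
- pot_floor (a point): centre of the top of the grey insert inside the pot, 36 mm above the worktop: four square pockets 30 mm wide and 4 mm deep, centres at x, y = +-24 mm, axes as the dryer's
- lid_grip (a point): middle of the lid's grip bar, 30 mm above the lid's underside: black, upright, along the lid's x axis, 42 long, 14 thick, 16 to 44 mm above the underside. Part-turn thread, no rise: one way it stops dead within 0.18 rad; the other way it turns freely and from 0.8 to 1.3 rad (best 1.05) the pins stand in the gaps and it lifts straight off. Which way differs from start to start, unseen
- lid_pin0 (a point): tip of the lid's pin at 0 degrees, 78 mm from the lid's centre, 9 mm above its underside
- lid_pin1 (a point): tip of the lid's pin at 120 degrees, 78 mm from the lid's centre, 9 mm above its underside
- lid_pin2 (a point): tip of the lid's pin at 240 degrees, 78 mm from the lid's centre, 9 mm above its underside
- lip_mid (a point): point under the middle of the +x lip where a pin tip stands when the lid is closed: 78 mm from the pot's axis, 67 mm above the worktop. To close, lower the lid with its pins in the gaps, on the side it was loosened to, and turn it back against its stop; then a pin tip is within 10 mm of here

How it is judged:
On the way, in this order (a step that is already met when the one before it is completed fails the run):
1. the inner knob is at zero (value of joint knob_in between -0.17 and 0.17 rad), for 0.3 s.
2. the lid lies flat on the worktop, handle up (angle between lid's own z axis and vertical below 0.08 rad and horizontal distance between lid and dryer above 0.12 m and height (world z) of lid between -0.006 and 0.006 m), for 0.2 s.
3. every puck is in the tray (x of puck1_center in the frame of tray between -0.065 and 0.065 m and y of puck1_center in the frame of tray between -0.05 and 0.05 m and z of puck1_center in the frame of tray between 0 and 0.022 m and x of puck2_center in the frame of tray between -0.065 and 0.065 m and y of puck2_center in the frame of tray between -0.05 and 0.05 m and z of puck2_center in the frame of tray between 0 and 0.022 m and x of puck3_center in the frame of tray between -0.065 and 0.065 m and y of puck3_center in the frame of tray between -0.05 and 0.05 m and z of puck3_center in the frame of tray between 0 and 0.022 m and x of puck4_center in the frame of tray between -0.065 and 0.065 m and y of puck4_center in the frame of tray between -0.05 and 0.05 m and z of puck4_center in the frame of tray between 0 and 0.022 m), for 0.2 s.
At the end, for the whole second after the job is handed in: Knob within 0.17 rad of zero, outer ring's mark within 6 mm of its start, each puck on the tray's floor, not stacked (its centre under 22 mm above the tray's underside), lid back on the pot, level, centred within 6 mm and screwed shut (a pin tip within 20 mm of lip_mid) (all of step 1 and all of step 3 and distance of ring_mark from where it was at the start of the episode below 0.006 m and angle between lid's own z axis and vertical below 0.08 rad and horizontal distance between lid and pot_mouth below 0.006 m and z of lid in the frame of pot_mouth below -0.003 m and linear speed of each of lid, puck1, puck2, puck3, puck4 below 0.02 m/s and distance between any of lid_pin0, lid_pin1, lid_pin2 and lip_mid below 0.02 m); the robot touches nothing.
It fails at once if the outer ring is turned (its mark moves more than 6 mm) (distance of ring_mark from where it was at the start of the episode above 0.006 m).
It fails at once if the lid is prised or pressed against the pot with more than 60 N (contact force between lid and dryer above 60 N).
It fails at once if a bystander is disturbed (moved more than 3 cm) (distance of any of watch, dropper, box_fuse from where it was at the start of the episode above 0.03 m).
Of stop_p, stop_q only 1 to 1 are there at a start; the rules pass over those that are not, and their reading is None.
Of puck1, puck2, puck3, puck4 only 3 to 4 are there at a start; the rules pass over those that are not, and their reading is None.
At some moment in a run one of puck1, puck2, puck3, puck4 may be knocked a few centimetres aside while the robot is not near it.
It also fails if it takes over 192 s, if anything falls off the work surface, if the arm or the gripper's body presses on something with over 40 N, if the wrist force passes 120 N, or if a joint passes its speed limit or range.

ROBOT

A 6-joint arm with a two-finger parallel gripper is mounted at the origin on a cart in front of the work surface, level with it; the furniture and walls round the work are solid. World frame = base frame: x ahead of the robot, y to its left, z up, the work surface at z = 0. Lengths are in m, angles in rad, forces in N, time in s.
With the tool pointing down it reaches from about 0.375 to 0.825 m from the base axis. Payload 5.5 kg.
Tool frame: the origin (TCP) lies midway between the tips of the shut fingers; the grasp point (between the pads) lies 19 mm behind it (grip_point_offset is the distance from the TCP to the grasp point, in m); z points along the fingers, y is the direction in which the jaws open and shut (so a half turn about z gives the same grasp; the last joint's range is limited). The gripper opens to 85 mm and grips with 20 to 120 N. Pads are 22 mm wide; open, the fingers measure 114 mm over their backs; the gripper's body (76 mm by 85 mm) begins 54 mm behind the grasp point. The pads swing forward as they close: fully open they stand 13 mm farther back than shut.
Start: joints at [1.117, 0.314, -0.047, 1.21, 0, 1.571], TCP at [0.263, 0.539, 0.231] pointing down, gripper open.
Joint ranges: [-2.67, 2.67], [-0.69, 1.73], [-1.03, 1.25], [-2.08, 2.16], [-1.42, 1.45], [-3.14, 3.14]. Speed limits (rad/s): [2.39, 2.39, 3.01, 3.14, 3.14, 3.14].

INTERFACE

Orientations are given as a rotation vector (axis times angle).
In Python, from cell import get_obs, capture, finish_job, grip_point_offset gives the robot as it stands. The module is installed in compiled form; this text tells all that it offers.
- The arm moves only by the tool drive_tool, never from a script. Its arguments are lists of equal length, an entry for each row: "delta_rot": the turn, a rotation vector about the tool's x, y, z in units of 8 degrees (1.0 is 8 degrees), a list of three; "delta_pos": the shift along the tool's x, y, z in mm, a list of three; "claw": the finger opening in mm, from 0 to 85.4. A call has 1 to 10 rows; each row is the pose to reach, as a shift and turn from the pose commanded when the call began, along the tool's axes at that moment; what a row does not reach only later rows make up. A row lasts 1/8 s, in which the tool goes at most 62.5 mm and 10.7 degrees, less where a joint would pass 70% of its speed; a pose out of reach is approached as far as the arm can. A call with a gripper value outside its range is refused whole. The fingers move at their own pace and stop on an object; the grip force is fixed at half the most. Time passes only in rows, so rows that repeat a pose let the fingers close. It gives the time, the measured TCP pose, the force and the opening at its end, in the units of the state.
- get_obs(): the state, without advancing time (a new reading comes with each control period).
- capture(name): name is "scene" or "top" or "wrist"; returns a dict with "img" (384x512x3 uint8, red, green, blue), "fx", "fy", "cx", "cy" (pixels), "xyz" and "orientation" of the camera in the world. Camera axes: x right, y down, z forward; pixel columns grow to the right and rows downward; lengths in m; the calibration is good to about 2 mm. The wrist camera is an equidistant fisheye: a pixel r from the principal point sees the ray r / f radians off the axis. A picture is of the moment at which its call begins. There is no depth.
- finish_job(): hands the job in, once; it reports no verdict.
The state is a dict: "time": time; "joints": joint angles; "qvel": joint speeds; "joint_torque": joint torques, N m; "tool_pos": TCP position; "orientation": TCP orientation; "wrist_force": force on the tool from outside, world axes, zero at the start; "torque": the same for the moment, N m; "opening": opening from 0.0 (shut) to 1.0 (fully open).
Only numpy, scipy, OpenCV 4.12 (cv2) and the standard library are available. Lean on these libraries where they do the work, as an engineer would, in place of code of your own. Each camera call takes 0.05 s, during which the arm holds its last target. There are 200 camera calls.

## Working session

There is one attempt and no reset: what is moved stays moved. The work goes in short steps, Python scripts to look and compute and a tool call to move; the robot and the scene stay as the last step left them, time stands still between calls to the robot, and variables do not carry over. Pictures are saved under pics/ and viewed, about 12 in all and at most 16, crops included, and the job is handed in when it is done.

Besides the shell and the picture viewer there is one more tool, called by a JSON object that holds its "api" and its "payload". drive_tool: Moves the arm, as the interface text tells. Its arguments: {"type":"object","properties":{"delta_rot":{"type":"array"},"delta_pos":{"type":"array"},"claw":{"type":"array"}},"required":["delta_rot","delta_pos","claw"]}

```bash
mkdir -p pics
cat > h.py <<'E'
import numpy as np,cv2,pickle
from scipy.spatial.transform import Rotation as R
from cell import get_obs,capture,finish_job,grip_point_offset
def cap(n,f):
    c=capture(n); cv2.imwrite('pics/%s.png'%f,c['img'][:,:,::-1]); pickle.dump(c,open('pics/%s.pkl'%f,'wb')); return c
def load(f): return pickle.load(open('pics/%s.pkl'%f,'rb'))
def ray(c,u,v):
    x,y=(u-c['cx']),(v-c['cy'])
    return np.array([x/c['fx'],y/c['fy'],1.])
def camR(c):
    o=np.array(c['orientation'])
    return R.from_rotvec(o) if o.size==3 else R.from_quat(o) if o.size==4 else R.from_matrix(o)
def pt(c,u,v,z,fish=False):
    d=ray(c,u,v)
    if fish:
        a=d[:2]; r=np.hypot(*a); d=np.array([*(a/max(r,1e-9)*np.sin(r)),np.cos(r)])
    d=camR(c).apply(d); p=np.array(c['xyz']); return p+d*(z-p[2])/d[2]
def proj(c,P,fish=False):
    q=camR(c).inv().apply(np.array(P)-np.array(c['xyz']))
    if fish:
        s=np.hypot(q[0],q[1]); t=np.arctan2(s,q[2]); return c['cx']+c['fx']*t*q[0]/s, c['cy']+c['fy']*t*q[1]/s
    return c['cx']+c['fx']*q[0]/q[2], c['cy']+c['fy']*q[1]/q[2]
E
python3 - <<'E'
from h import *
for n in('top','scene','wrist'):
    c=cap(n,n+'0'); print(n,c['fx'],c['cx'],c['cy'],c['xyz'],c['orientation'])
print(get_obs(),grip_point_offset)
a=cv2.imread('pics/top0.png');
cv2.imwrite('pics/top0b.png',cv2.resize(a,(800,600),interpolation=cv2.INTER_CUBIC))
E
```

```text
top 490.78895010816535 269.68633365740067 192.7438078341937 [ 0.41289293 -0.10127697  1.53299936] [-2.18488595  2.18763303 -0.10475289]
scene 419.04863897210794 254.80794627007973 195.27104751325703 [-0.12102785 -0.74166715  1.21237528] [-2.27233421  1.0196896  -0.34900435]
wrist 297.3186396354542 254.02435761693772 189.35423788347703 [0.19471643 0.57129623 0.37202792] [2.44034443 1.52542748 0.22865179]
{'time': 0.15, 'joints': array([ 1.11698767e+00,  3.14037696e-01, -4.78315857e-02,  1.21023538e+00,
        1.34396738e-05,  1.57079667e+00]), 'qvel': array([ 0.00018256, -0.00067604,  0.00206762, -0.00013314,  0.00189675,
       -0.00033349]), 'joint_torque': array([-2.55727718e-05, -5.40044796e+01,  3.40059543e+01,  1.32333662e-02,
        2.07154869e-05, -3.73717228e-06]), 'tool_pos': array([0.26283377, 0.5388677 , 0.23065598]), 'orientation': array([-7.06671111e-01, -3.06076540e+00,  1.99751163e-03]), 'wrist_force': array([ 0.05823661,  0.54187739, -0.63747375]), 'torque': array([ 0.00469309,  0.01593636, -0.02451951]), 'opening': 0.9976707627129607} 0.0187
```

View pics/top0b.png

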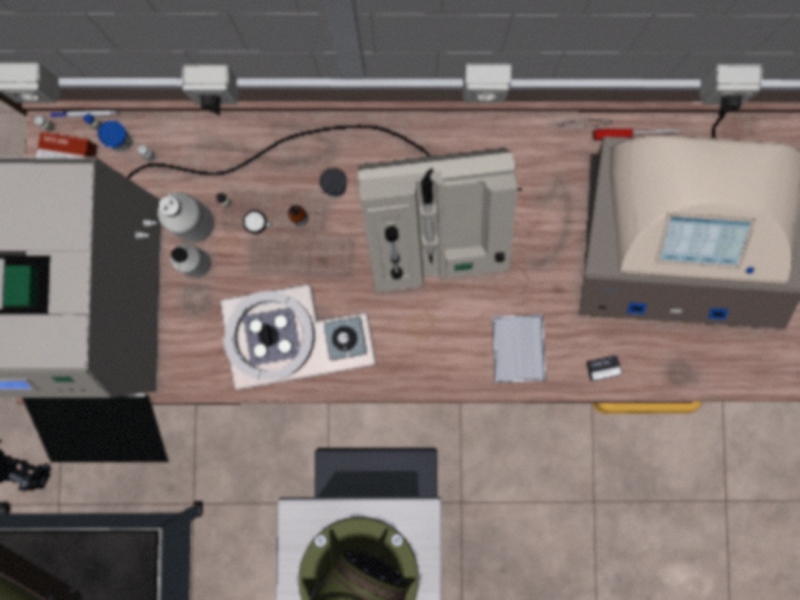

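View pics/scene0.png

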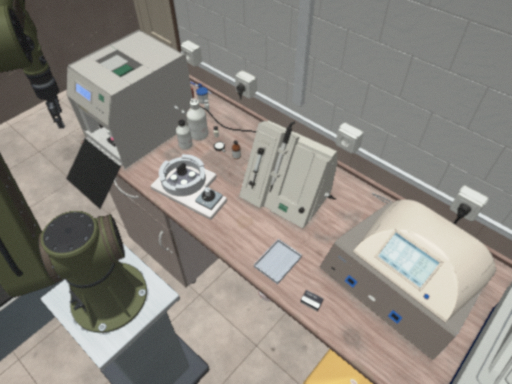

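Run:
```python
from h import *
c=load('top0'); a=cv2.imread('pics/top0.png')
k=a[175:255,135:245]; 
print(proj(c,[0,0,0]))
for n,u,v,z in(('pot',268,335,.07),('knob',346,338,.088),('tray',519,348,.0),('box',603,368,.02),('watch',334,181,.014),('drop',297,214,.08)): print(n,pt(c,u*.64,v*.64,z))
t=a[190:260,305:405]
o=np.vstack([cv2.resize(x,(800,h),interpolation=cv2.INTER_CUBIC) for x,h in((k,582),)])
cv2.imwrite('pics/k0.png',o)
```

```text
(np.float64(229.6356184134699), np.float64(369.28224998282883))
pot [0.46847702 0.17010057 0.07      ]
knob [0.46196168 0.02036712 0.088     ]
tray [ 0.4444982  -0.31782429  0.        ]
box [ 0.40445227 -0.4804912   0.02      ]
watch [0.77994363 0.05264546 0.014     ]
drop [0.69966159 0.11621887 0.08      ]
```

View pics/k0.png

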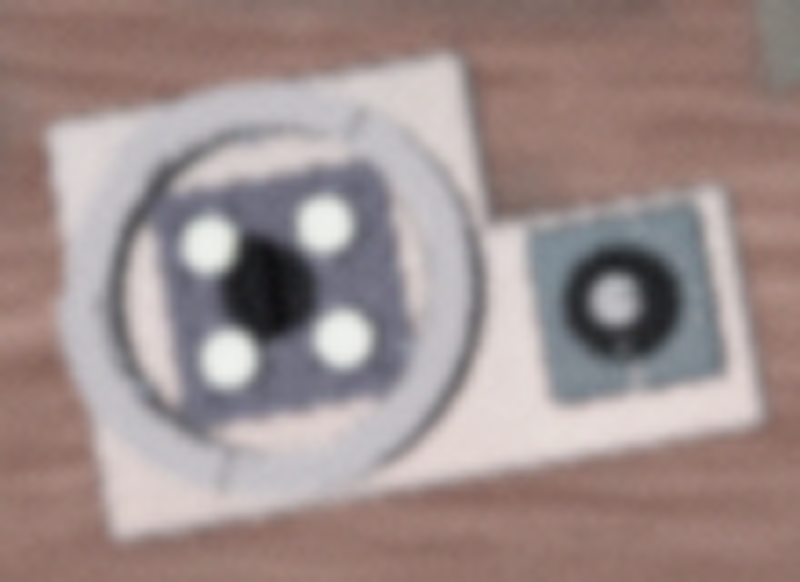

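```bash
cat >> h.py <<'E'
def go(x,y,z,yaw=None):
    "delta to pose: TCP x,y,z, tool x axis at yaw (rad), tool down"
    o=get_obs(); T=R.from_rotvec(o['orientation']); p=T.inv().apply(np.array([x,y,z])-o['tool_pos'])*1000
    xa=T.apply([1,0,0]); cur=np.arctan2(xa[1],xa[0])
    if yaw is None: yaw=cur
    T2=R.from_euler('z',yaw)*R.from_euler('x',np.pi)
    r=(T.inv()*T2).as_rotvec()
    print('pos',p.round(1),'rot',(np.degrees(r)/8).round(2),'yaw',round(cur,3),'q',o['joints'].round(2))
try:
    D=np.load('dryer.npy')
    def dry(x,y,z=0):
        c,s=np.cos(D[2]),np.sin(D[2]); return np.array([D[0]+c*x-s*y,D[1]+s*x+c*y,z])
except Exception: pass
E
python3 - <<'E'
from h import *
from scipy.optimize import least_squares
c=load('top0')
px=np.array([[48,128],[462,55],[490,225],[722,185],[765,425],[115,540]])/800*110+[135,175]
P=np.array([[90,90],[90,-90],[15,-90],[15,-190],[-90,-190],[-90,90]])/1000
W=np.array([pt(c,*q,.03)[:2] for q in px])
def f(d):
    C,S=np.cos(d[2]),np.sin(d[2]); return (P@np.array([[C,S],[-S,C]])+d[:2]-W).ravel()
r=least_squares(f,[.46,.17,.17]);print(r.x,(r.fun*1000).round(1)); np.save('dryer.npy',r.x)
import importlib,h; importlib.reload(h); from h import *
print('knob',dry(-.03,-.14)); print('knob from img',pt(c,135+613/7.273,175+300/7.273,.088),'ring',pt(c,135+623/7.273,175+302/7.273,.06))
k=dry(-.03,-.14)
print((R.from_rotvec(get_obs()['orientation']).inv()*camR(load('wrist0'))).as_rotvec())
go(k[0],k[1],.2,h.D[2]+np.pi)
E
```

```text
[0.46546025 0.16856031 0.17612169] [ 1.4  3.1  2.2 -0.5  0.2 -1.1  1.  -2.1 -1.5 -2.1 -3.3  2.7]
knob [0.46045409 0.02546964 0.        ]
knob from img [0.46218038 0.02669515 0.088     ] ring [0.46230658 0.02505619 0.06      ]
[-0.23524338 -0.23529228  1.55782412]
pos [-402.7 -374.8   31.1] rot [-0.01 -0.   -4.51] yaw 2.688 q [ 1.12  0.31 -0.05  1.21  0.    1.57]
```

Run:
```python
from h import *
c=load('top0');print(pt(c,101,253,0),pt(c,101,253,.4))
go(.28,.30,.23);go(.3,.22,.23);k=dry(-.03,-.14);go(k[0],k[1],.2,3.32)
```

```text
[0.35223397 0.39857376 0.        ] [0.36806149 0.26814951 0.4       ]
pos [-120.1 -207.2    0.9] rot [-0.01 -0.    0.  ] yaw 2.688 q [ 1.12  0.31 -0.05  1.21  0.    1.57]
pos [-173.2 -270.3    1. ] rot [-0.01 -0.    0.  ] yaw 2.688 q [ 1.12  0.31 -0.05  1.21  0.    1.57]
pos [-402.7 -374.8   31.1] rot [-0.01 -0.   -4.53] yaw 2.688 q [ 1.12  0.31 -0.05  1.21  0.    1.57]
```

{"api": "drive_tool", "payload": {"delta_rot": [[0,0,0],[0,0,0],[0,0,0],[0,0,0],[0,0,0],[0,0,0],[0,0,-1],[0,0,-2]], "delta_pos": [[-30,-52,0],[-60,-104,0],[-90,-156,0],[-120,-207,0],[-150,-245,0],[-173,-270,0],[-220,-295,5],[-260,-315,10]], "claw": [85,85,85,85,85,85,85,85]}}

```text
time: 1.15
tool_pos: [0.3592, 0.1408, 0.2214]
orientation: [0.266, 3.129, 0.001]
wrist_force: [0.7, 0.6, -0.1]
opening: 0.998
```

Run:
```python
from h import *
k=dry(-.03,-.14);go(k[0],k[1],.2,3.32); print(get_obs()['tool_pos'])
```

```text
pos [-119.2  -96.6   21.4] rot [ 0.    0.01 -2.49] yaw 2.972 q [ 0.37 -0.09 -0.53  1.13 -0.    0.54]
[0.35921728 0.14078302 0.22138188]
```

{"api": "drive_tool", "payload": {"delta_rot": [[0,0,-1.2],[0,0,-2.5],[0,0,-2.5],[0,0,-2.5]], "delta_pos": [[-40,-32,7],[-80,-64,14],[-119,-97,21],[-119,-97,21]], "claw": [85,85,85,85]}}

```text
time: 1.65
tool_pos: [0.4603, 0.0234, 0.1994]
orientation: [0.266, -3.13, 0.001]
wrist_force: [-0.6, 0.6, 0.0]
opening: 0.996
```

Run:
```python
from h import *
c=cap('wrist','w1'); a=c['img'][:,:,::-1]
cv2.imwrite('pics/w1b.png',cv2.resize(a,(800,600),interpolation=cv2.INTER_CUBIC))
print(get_obs()['tool_pos'],c['xyz'],proj(c,dry(-.03,-.14,.088),1))
```

```text
[0.4591206  0.02471634 0.19961087] [0.38574177 0.01012891 0.34098025] (np.float64(257.09557272842267), np.float64(187.49626362509886))
```

View pics/w1b.png

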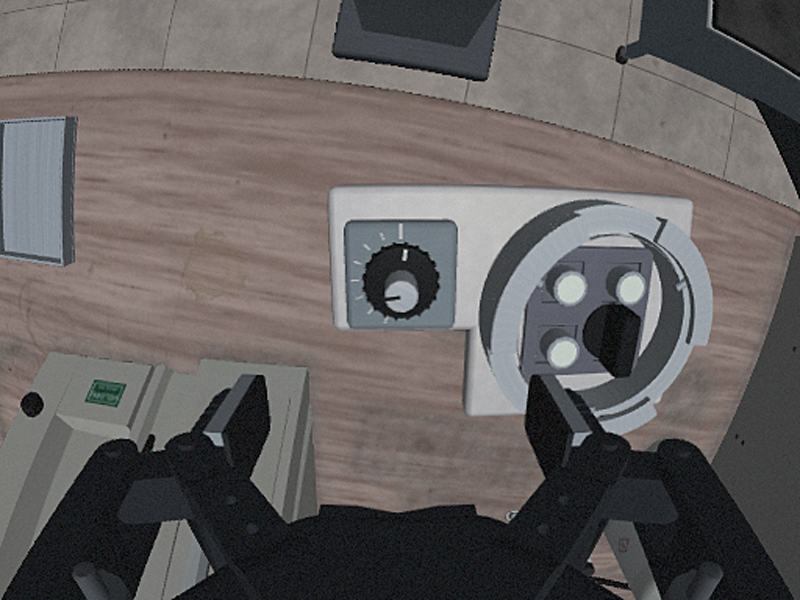

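Run:
```python
from h import *
c=load('w1'); a=c['img'][:,:,::-1]
z=lambda u0,v0,w:cv2.resize(a[v0:v0+w,u0:u0+w],(400,400),interpolation=cv2.INTER_CUBIC)
cv2.imwrite('pics/w1c.png',np.hstack([z(226,150,60),z(300,120,160)]))
```

```text
(no output)
```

View pics/w1c.png

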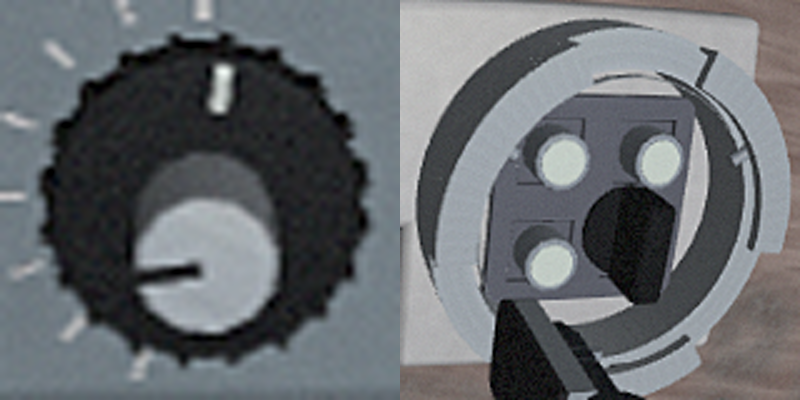

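Run:
```python
from h import *
import h
c=load('w1')
def ang(p,q): d=(q-p)[:2]; return np.arctan2(d[1],d[0])-h.D[2]
k=pt(c,257.05,189.75,.088,1);t=pt(c,246.55,191.55,.088,1);i=pt(c,256,190.5,.088,1)
print('knob',k,dry(-.03,-.14), 'ang',[(ang(p,t)-np.pi)%(2*np.pi) for p in(k,i)])
p=pt(c,436,182,.067,1); d=p[:2]-h.D[:2]; print('pin',np.hypot(*d),np.degrees(np.arctan2(d[1],d[0])-h.D[2]))
go(k[0],k[1],.1,3.32)
for y in (4.4,4.2,3.9,): go(k[0],k[1],.067,y)
```

```text
knob [0.46252636 0.02579035 0.088     ] [0.46045409 0.02546964 0.        ] ang [np.float64(1.7425190278960514), np.float64(1.680789305263331)]
pin 0.06368835974363188 117.15171299199635
pos [-3.7  0.4 99.6] rot [ 0.   -0.01 -0.05] yaw -2.97 q [ 0.05  0.07 -0.42  1.08  0.   -0.12]
pos [ -3.7   0.4 132.6] rot [ 0.01 -0.01 -7.79] yaw -2.97 q [ 0.05  0.07 -0.42  1.08  0.   -0.12]
pos [ -3.7   0.4 132.6] rot [ 0.01 -0.01 -6.35] yaw -2.97 q [ 0.05  0.07 -0.42  1.08  0.   -0.12]
pos [ -3.7   0.4 132.6] rot [ 0.01 -0.01 -4.21] yaw -2.97 q [ 0.05  0.07 -0.42  1.08  0.   -0.12]
```

{"api": "drive_tool", "payload": {"delta_rot": [[0,0,0],[0,0,0],[0,0,0],[0,0,0]], "delta_pos": [[-3,0.5,40],[-3,0.5,80],[-3,0.5,105],[-3,0.5,105]], "claw": [40,40,40,40]}}

```text
time: 2.2
tool_pos: [0.4592, 0.0278, 0.0939]
orientation: [0.276, -3.125, -0.001]
wrist_force: [-0.4, -0.6, 0.9]
opening: 0.467
```

Run:
```python
from h import *
c=cap('wrist','w2'); a=c['img'][:,:,::-1]
cv2.imwrite('pics/w2b.png',cv2.resize(a[130:330,140:400],(780,600),interpolation=cv2.INTER_CUBIC))
go(.462,.0255,.0635,3.32)
print(get_obs())
```

```text
pos [-0.9 -2.5 31.8] rot [ 0.   -0.01 -0.02] yaw -2.966 q [ 0.06  0.16 -0.57  0.84  0.   -0.12]
{'time': 2.25, 'joints': array([ 6.00841249e-02,  1.62396847e-01, -5.72135079e-01,  8.37939012e-01,
        2.10135435e-04, -1.15749781e-01]), 'qvel': array([-0.00506527, -0.01870727,  0.03509023,  0.00729312, -0.00140685,
       -0.00359714]), 'joint_torque': array([-1.22705003e-02, -3.83507073e+01,  2.79858273e+01, -1.16447532e-01,
        9.88882530e-04,  3.87590204e-03]), 'tool_pos': array([0.46070581, 0.02778412, 0.09526735]), 'orientation': array([ 2.75696839e-01, -3.12779750e+00, -4.02942098e-04]), 'wrist_force': array([ 0.07146135,  1.04073316, -0.1902517 ]), 'torque': array([-0.04247926,  0.01471056,  0.00622319]), 'opening': 0.4692728849269383}
```

View pics/w2b.png

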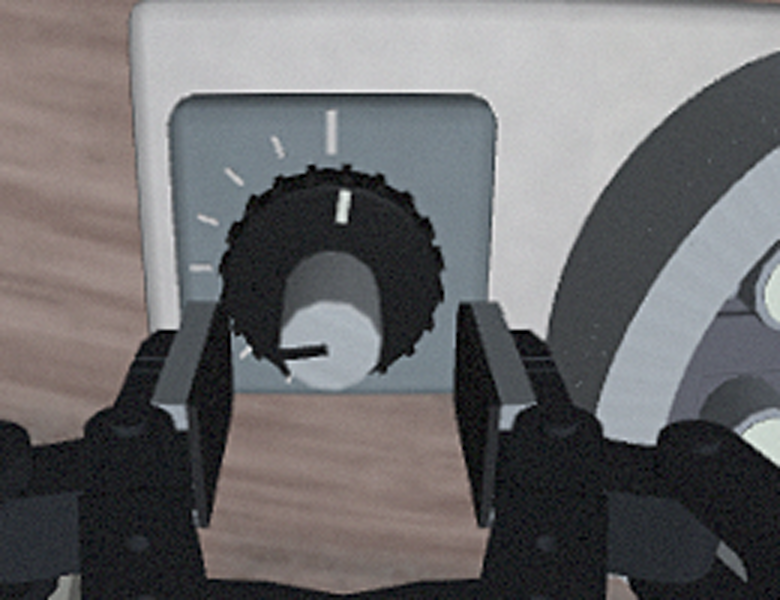

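{"api": "drive_tool", "payload": {"delta_rot": [[0,0,0],[0,0,0],[0,0,0],[0,0,0],[0,0,0],[0,0,0],[0,0,0],[0,0,0]], "delta_pos": [[-1,-2.5,16],[-1,-2.5,31],[-1,-2.5,31],[-1,-2.5,31],[-1,-2.5,31],[-1,-2.5,31],[-1,-2.5,31],[-1,-2.5,31]], "claw": [40,40,40,10,10,10,10,10]}}

```text
time: 3.25
tool_pos: [0.4634, 0.0258, 0.0652]
orientation: [-0.275, 3.129, 0.004]
wrist_force: [-3.4, 4.4, 6.2]
opening: 0.215
```

Run:
```python
from h import *
go(.462,.0255,.0635,3.32)
print(get_obs())
```

```text
pos [ 1.5 -0.   1.7] rot [ 0.02  0.01 -0.02] yaw -2.967 q [ 0.05  0.2  -0.61  0.76  0.   -0.12]
{'time': 3.25, 'joints': array([ 0.05387295,  0.20062125, -0.6056427 ,  0.76383562,  0.00242998,
       -0.12115901]), 'qvel': array([ 0.00171603, -0.00238023,  0.00041776,  0.00100047, -0.00062557,
       -0.00244233]), 'joint_torque': array([-2.22105078e+00, -3.84202480e+01,  2.74759591e+01, -1.15795780e+00,
       -1.49175569e+00,  3.69002461e-03]), 'tool_pos': array([0.46343205, 0.02579588, 0.06519262]), 'orientation': array([-0.27452185,  3.12879204,  0.00377709]), 'wrist_force': array([-3.39698228,  4.44429251,  6.19056963]), 'torque': array([0.94718784, 0.58918458, 0.03526783]), 'opening': 0.21509440663909574}
```

{"api": "drive_tool", "payload": {"delta_rot": [[0,0,1.2],[0,0,2.4],[0,0,3.6],[0,0,4.8],[0,0,6],[0,0,7.2],[0,0,8.4],[0,0,9.6],[0,0,10.8],[0,0,12]], "delta_pos": [[0,0,0],[0,0,0],[0,0,0],[0,0,0],[0,0,0],[0,0,0],[0,0,0],[0,0,0],[0,0,0],[0,0,0]], "claw": [10,10,10,10,10,10,10,10,10,10]}}

```text
time: 4.5
tool_pos: [0.4634, 0.0258, 0.0652]
orientation: [-2.147, -2.291, -0.003]
wrist_force: [-2.9, 4.7, 5.8]
opening: 0.211
```

{"api": "drive_tool", "payload": {"delta_rot": [[0,0,0.3],[0,0,0.3],[0,0,0.3],[0,0,0.3],[0,0,0.3],[0,0,0.3],[0,0,0.3],[0,0,0.3]], "delta_pos": [[0,0,0],[0,0,0],[0,0,0],[0,0,0],[0,0,0],[0,0,-20],[0,0,-60],[0,0,-60]], "claw": [10,10,40,40,40,40,40,40]}}

```text
time: 5.5
tool_pos: [0.4658, 0.0247, 0.1269]
orientation: [2.188, 2.249, 0.006]
wrist_force: [-0.1, 0.9, 0.0]
opening: 0.467
```

Run:
```python
from h import *
c=cap('wrist','w3'); a=c['img'][:,:,::-1]
cv2.imwrite('pics/w3b.png',cv2.resize(a[100:340,100:420],(800,600),interpolation=cv2.INTER_CUBIC))
go(.462,.0255,.0635,3.32)
```

```text
pos [ 0.9 -2.8 61.9] rot [  0.02   0.02 -12.33] yaw 1.599 q [ 0.05  0.13 -0.53  0.91 -0.    1.6 ]
```

View pics/w3b.png

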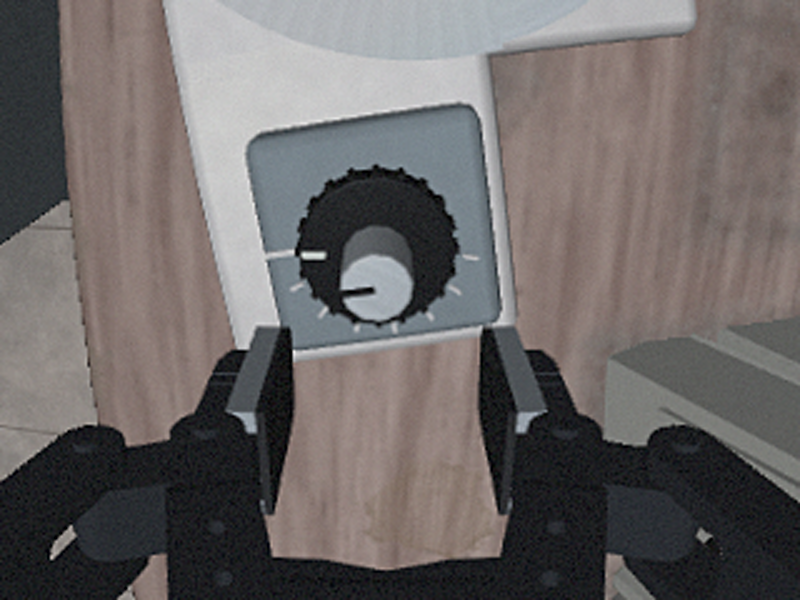

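Run:
```python
from h import *
import h
c=load('w3'); f=lambda x,y:pt(c,100+x*.4,100+y*.4,.088,1)
def ang(p,q): d=(q-p)[:2]; return (np.arctan2(d[1],d[0])-h.D[2]-np.pi+np.pi)%(2*np.pi)-np.pi
print(f(377,287),ang(f(377,287),f(340,293)),ang(f(372,290.5),f(342,293)))
c=load('w1'); m=lambda x,y:pt(c,226+x*.15,150+y*.15,.06,1)
a=m(218,90); c=load('w3'); b=pt(c,100+313*.4,100+256*.4,.06,1); print(a,b)
go(*dry(0,0,.2))
go(*dry(0,0,.2),h.D[2]+np.pi*1.5);go(*dry(0,0,.2),h.D[2]+np.pi)
```

```text
[0.46331648 0.02605368 0.088     ] 0.024693248060383866 -0.05850751662299558
[0.44461809 0.02453745 0.06      ] [0.44413971 0.02414808 0.06      ]
pos [143.8   5.1 -74.6] rot [0.02 0.   0.  ] yaw 1.599 q [ 0.05  0.13 -0.53  0.91 -0.    1.6 ]
pos [143.8   5.1 -74.6] rot [ 0.   -0.03 21.44] yaw 1.599 q [ 0.05  0.13 -0.53  0.91 -0.    1.6 ]
pos [143.8   5.1 -74.6] rot [  0.02   0.02 -12.31] yaw 1.599 q [ 0.05  0.13 -0.53  0.91 -0.    1.6 ]
```

{"api": "drive_tool", "payload": {"delta_rot": [[0,0,-1.2],[0,0,-2.4],[0,0,-3.6],[0,0,-4.8],[0,0,-6],[0,0,-7.2],[0,0,-8.4],[0,0,-9.6],[0,0,-10.8],[0,0,-12.2]], "delta_pos": [[0,0,-60],[10,0,-100],[50,1,-100],[100,3,-100],[144,5,-100],[144,5,-100],[144,5,-100],[144,5,-100],[144,5,-100],[144,5,-100]], "claw": [40,40,40,60,60,60,60,60,60,60]}}

```text
time: 6.8
tool_pos: [0.4636, 0.1685, 0.2227]
orientation: [0.249, -3.13, 0.001]
wrist_force: [-0.0, -0.0, -0.2]
opening: 0.701
```

Run:
```python
from h import *
c=cap('wrist','w4'); a=c['img'][:,:,::-1].copy()
for p in (dry(0,0,.102),): print(proj(c,p,1))
cv2.imwrite('pics/w4b.png',cv2.resize(a[90:290,130:390],(780,600),interpolation=cv2.INTER_CUBIC))
go(.462,.0255,.0635,3.32); print(get_obs()['tool_pos'])
```

```text
(np.float64(254.54407258159242), np.float64(186.21436014670107))
pos [  24.6 -140.7  159.4] rot [-0.   -0.02 -0.1 ] yaw -2.977 q [ 0.35  0.12 -0.31  1.14 -0.    0.18]
[0.46359336 0.16848075 0.22277361]
```

View pics/w4b.png

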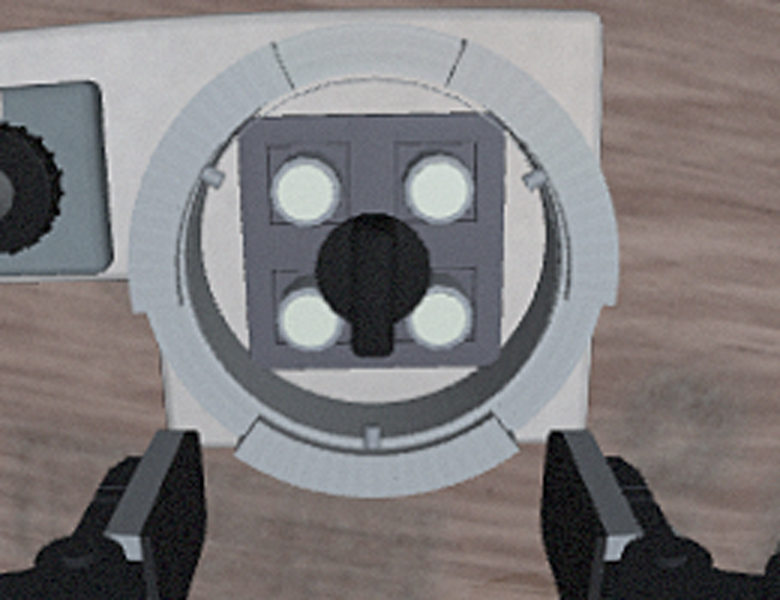

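Run:
```python
from h import *
import h
c=load('w4'); f=lambda x,y,z:pt(c,130+x/3,90+y/3,z,1)
def loc(p): 
    d=p[:2]-h.D[:2]; C,S=np.cos(h.D[2]),np.sin(h.D[2]); return np.round([C*d[0]+S*d[1],-S*d[0]+C*d[1]],4)
print('bar end',loc(f(373,352,.102)),'bar sides',loc(f(355,330,.102)),loc(f(393,330,.102)))
for q in((302,190),(438,190),(310,320),(438,320)): print('puck',loc(f(*q,.052)))
for q in((213,178),(537,180)): print('pin',loc(f(*q,.067)))
print('knob ax', loc(np.array([.463,.0258])))
go(*dry(0,0,.085),h.D[2]+np.pi)
```

```text
bar end [ 0.0207 -0.0005] bar sides [ 0.0133 -0.006 ] [0.0135 0.0058]
puck [-0.0223 -0.0251]
puck [-0.0214  0.0233]
puck [ 0.0264 -0.0239]
puck [0.0272 0.0234]
pin [-0.0299 -0.0542]
pin [-0.0274  0.0562]
knob ax [-0.0274 -0.1401]
pos [ -2.2  -0.2 137.8] rot [-0.   -0.02 -0.09] yaw -2.977 q [ 0.35  0.12 -0.31  1.14 -0.    0.18]
```

Run:
```python
import numpy as np
D=np.load('dryer.npy'); D[0]+=.002*np.cos(D[2]); D[1]+=.002*np.sin(D[2]); np.save('dryer.npy',D); print(D)
```

```text
[0.46742931 0.16891073 0.17612169]
```

{"api": "drive_tool", "payload": {"delta_rot": [[0,0,-0.1],[0,0,-0.1],[0,0,-0.1],[0,0,-0.1],[0,0,-0.1],[0,0,-0.1],[0,0,-0.1],[0,0,-0.1],[0,0,-0.1],[0,0,-0.1]], "delta_pos": [[-4,0,50],[-4,0,100],[-4,0,130],[-4,0,146],[-4,0,146],[-4,0,146],[-4,0,146],[-4,0,146],[-4,0,146],[-4,0,146]], "claw": [60,60,60,60,50,5,5,5,5,5]}}

```text
time: 8.1
tool_pos: [0.4694, 0.1699, 0.0797]
orientation: [-0.261, 3.128, 0.001]
wrist_force: [-0.3, -0.5, 6.0]
opening: 0.152
```

Run:
```python
from h import *
import h
go(*dry(0,0,.076),h.D[2]+np.pi); o=get_obs(); print(o['tool_pos'],o['wrist_force'],o['torque'],o['opening']*85)
```

```text
pos [ 2.1 -0.7  3.7] rot [ 0.    0.02 -0.07] yaw -2.975 q [ 0.35  0.24 -0.51  0.81  0.    0.18]
[0.469419   0.1699107  0.07971316] [-0.31827726 -0.48662655  6.04927485] [ 0.0605024   0.14293638 -0.15151791] 12.889659254140344
```

{"api": "drive_tool", "payload": {"delta_rot": [[0,0,0.4],[0,0,0.8],[0,0,1.2],[0,0,1.6],[0,0,1.6]], "delta_pos": [[0,0,0],[0,0,0],[0,0,0],[0,0,0],[0,0,0]], "claw": [5,5,5,5,5]}}

```text
time: 8.72
tool_pos: [0.4695, 0.1697, 0.0797]
orientation: [0.09, 3.138, 0.001]
wrist_force: [-0.3, 0.3, 6.1]
opening: 0.152
```

Run:
```python
from h import *
import h
go(*dry(0,0,.076),h.D[2]+np.pi); o=get_obs(); print(o['tool_pos'],o['wrist_force'],o['torque'],o['opening']*85)
```

```text
pos [ 2.  -0.9  3.7] rot [ 0.    0.02 -1.67] yaw 3.084 q [ 0.35  0.24 -0.51  0.81 -0.    0.4 ]
[0.46948539 0.16969276 0.07966882] [-0.26084678  0.34260572  6.09011639] [-0.13043796  0.02729917 -0.00040376] 12.935419876393631
```

{"api": "drive_tool", "payload": {"delta_rot": [[0,0,0.6],[0,0,1.2],[0,0,1.8],[0,0,2.4],[0,0,3.0],[0,0,3.6],[0,0,4.2],[0,0,4.8],[0,0,5.4],[0,0,5.9]], "delta_pos": [[0,0,0],[0,0,0],[0,0,0],[0,0,0],[0,0,0],[0,0,0],[0,0,0],[0,0,0],[0,0,0],[0,0,0]], "claw": [5,5,5,5,5,5,5,5,5,5]}}

```text
time: 9.98
tool_pos: [0.4698, 0.1695, 0.0797]
orientation: [1.34, 2.838, 0.002]
wrist_force: [1.1, -1.8, 6.3]
opening: 0.149
```

Run:
```python
from h import *
import h
go(*dry(0,0,.076),h.D[2]+np.pi); o=get_obs(); print(o['tool_pos'],o['wrist_force'],o['torque'],o['opening']*85)
```

```text
pos [ 1.  -2.2  3.7] rot [ 0.01  0.02 -7.58] yaw 2.259 q [ 0.35  0.24 -0.51  0.81 -0.    1.23]
[0.46976272 0.16951854 0.07971818] [ 1.14861315 -1.75471894  6.32888219] [-0.37653768 -0.01017867  0.42915837] 12.640392779120873
```

{"api": "drive_tool", "payload": {"delta_rot": [[0,0,0],[0,0,0],[0,0,0],[0,0,0]], "delta_pos": [[0,0,-2],[0,0,-4],[0,0,-7],[0,0,-9]], "claw": [5,5,5,5]}}

```text
time: 10.48
tool_pos: [0.4681, 0.1694, 0.0874]
orientation: [-1.339, -2.842, 0.0]
wrist_force: [0.1, 0.4, -1.6]
opening: 0.148
```

Run:
```python
from h import *
import h
c=cap('wrist','w5'); a=c['img'][:,:,::-1].copy()
cv2.imwrite('pics/w5b.png',cv2.resize(a[60:320,90:430],(780,596),interpolation=cv2.INTER_CUBIC))
o=get_obs(); print(o['tool_pos'],o['wrist_force'],o['torque'],o['opening']*85)
```

```text
[0.46827263 0.16943187 0.0876363 ] [ 0.36459457 -0.26431418 -1.83081395] [0.03411177 0.05125819 0.00377087] 12.446283877482864
```

View pics/w5b.png

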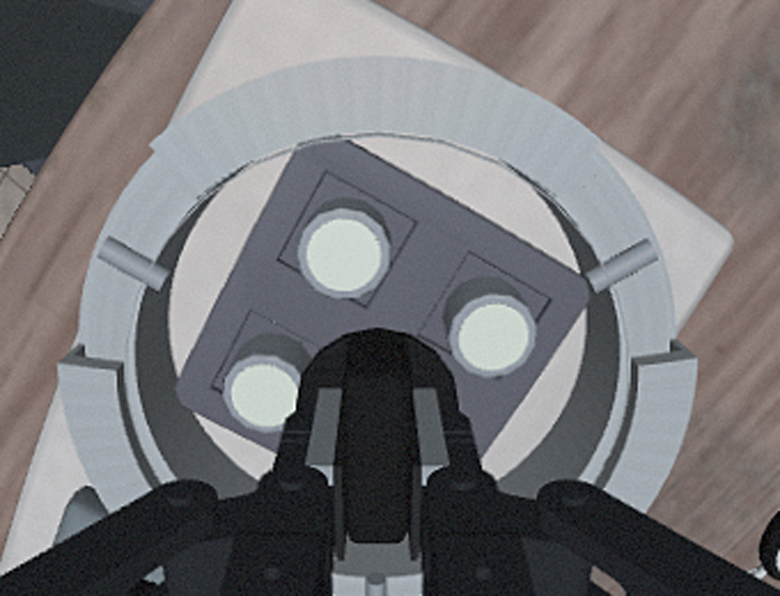

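Run:
```python
from h import *
c=load('top0')
for u,v in((375,292),(420,287),(510,268),(493,318),(545,316),(545,382),(495,382),(400,400)): print(u,v,pt(c,u*.64,v*.64,0 if u>450 or v>390 else .05))
go(.468,.169,.16); go(.43,-.14,.16); go(.43,-.14,.03)
```

```text
375 292 [ 0.5524023  -0.03209293  0.05      ]
420 287 [ 0.56211635 -0.11945211  0.05      ]
510 268 [ 0.6055678  -0.30161588  0.        ]
493 318 [ 0.50462761 -0.26633352  0.        ]
545 316 [ 0.50854465 -0.37089675  0.        ]
545 382 [ 0.3767617  -0.36891568  0.        ]
495 382 [ 0.37697598 -0.26911315  0.        ]
400 400 [ 0.34185314 -0.07999958  0.        ]
pos [ -0.2  -0.5 -72.4] rot [0. 0. 0.] yaw 2.261 q [ 0.35  0.23 -0.5   0.83  0.    1.23]
pos [-214.2 -226.5  -72.4] rot [0. 0. 0.] yaw 2.261 q [ 0.35  0.23 -0.5   0.83  0.    1.23]
pos [-214.2 -226.6   57.6] rot [0. 0. 0.] yaw 2.261 q [ 0.35  0.23 -0.5   0.83  0.    1.23]
```

{"api": "drive_tool", "payload": {"delta_rot": [[0,0,0],[0,0,0],[0,0,0],[0,0,0],[0,0,0],[0,0,0],[0,0,0],[0,0,0],[0,0,0],[0,0,0]], "delta_pos": [[0,0,-20],[0,0,-50],[0,0,-80],[-35,-37,-80],[-70,-74,-80],[-105,-111,-80],[-140,-148,-80],[-175,-185,-80],[-211,-231,-80],[-211,-231,-40]], "claw": [5,5,5,5,5,5,5,5,5,5]}}

```text
time: 11.78
tool_pos: [0.4264, -0.145, 0.1294]
orientation: [1.345, 2.831, -0.0]
wrist_force: [0.2, 0.4, -2.3]
opening: 0.148
```

Run:
```python
from h import *
go(.435,-.145,.0225);o=get_obs(); print(o['tool_pos'],o['wrist_force'],o['opening']*85)
```

```text
pos [ -4.7   6.4 107. ] rot [0.02 0.05 0.  ] yaw 2.255 q [-0.33  0.1  -0.56  0.91 -0.    0.56]
[ 0.42643436 -0.14502872  0.12940199] [ 0.2028016   0.38622003 -2.28991267] 12.601836122670184
```

{"api": "drive_tool", "payload": {"delta_rot": [[0,0,0],[0,0,0],[0,0,0],[0,0,0],[0,0,0],[0,0,0]], "delta_pos": [[-5,6,30],[-5,6,60],[-5,6,90],[-5,6,100],[-5,6,103],[-5,6,103]], "claw": [5,5,5,5,5,5]}}

```text
time: 12.52
tool_pos: [0.4329, -0.1406, 0.0251]
orientation: [1.338, 2.841, 0.0]
wrist_force: [0.1, 0.4, -1.2]
opening: 0.148
```

Run:
```python
from h import *
go(.435,-.145,.0225);o=get_obs(); print(o['tool_pos'],o['wrist_force'],o['opening']*85)
```

```text
pos [-4.7 -1.2  2.6] rot [0.   0.01 0.  ] yaw 2.261 q [-0.31  0.24 -0.67  0.66  0.    0.57]
[ 0.43292318 -0.1406171   0.02505941] [ 0.10492102  0.35242608 -1.2083143 ] 12.55893729005509
```

Descend 2–3 mm more, release, and rise.

{"api": "drive_tool", "payload": {"delta_rot": [[0,0,0],[0,0,0],[0,0,0]], "delta_pos": [[0,0,1.5],[0,0,3],[0,0,3]], "claw": [5,5,5]}}

```text
time: 12.9
tool_pos: [0.4327, -0.1406, 0.0218]
orientation: [1.338, 2.841, 0.0]
wrist_force: [-0.4, 0.4, 3.3]
opening: 0.147
```

Run:
```python
from h import *
import h
o=get_obs(); print(o['tool_pos'],o['wrist_force'],o['opening']*85)
x=(-.024,.024)
```

```text
[ 0.43274698 -0.1405523   0.02181936] [-0.40361745  0.38891751  3.31110088] 12.469678504791268
```

{"api": "drive_tool", "payload": {"delta_rot": [[0,0,0],[0,0,0],[0,0,0],[0,0,0],[0,0,0],[0,0,0],[0,0,0],[0,0,0]], "delta_pos": [[0,0,-1],[0,0,-1],[0,0,-1],[0,0,-1],[0,0,-50],[0,0,-100],[0,0,-150],[0,0,-200]], "claw": [40,40,40,40,40,40,50,50]}}

```text
time: 13.9
tool_pos: [0.4319, -0.1403, 0.223]
orientation: [1.339, 2.842, 0.0]
wrist_force: [0.7, 0.3, 0.3]
opening: 0.589
```

Run:
```python
from h import *
import h
c=cap('top','t2'); a=c['img'][:,:,::-1]
cv2.imwrite('pics/t2.png',cv2.resize(a[140:270,130:410],(800,371),interpolation=cv2.INTER_CUBIC))
for q in((-.024,-.024),(.024,-.024),(-.024,.024),(.024,.024)): 
    p=dry(*q,.15); print(q,p); go(*p,3.32)
```

```text
(-0.024, -0.024) [0.44800568 0.14107689 0.15      ]
pos [210.1 189.4  78.7] rot [ 0.    0.07 -7.59] yaw 2.261 q [-0.31  0.04 -0.38  1.14  0.    0.57]
(0.024, -0.024) [0.49526315 0.1494871  0.15      ]
pos [186.5 231.2  79.1] rot [ 0.    0.07 -7.59] yaw 2.261 q [-0.31  0.04 -0.38  1.14  0.    0.57]
(-0.024, 0.024) [0.43959547 0.18833436 0.15      ]
pos [251.9 213.   78.5] rot [ 0.    0.07 -7.59] yaw 2.261 q [-0.31  0.04 -0.38  1.14  0.    0.57]
(0.024, 0.024) [0.48685294 0.19674457 0.15      ]
pos [228.3 254.8  78.9] rot [ 0.    0.07 -7.59] yaw 2.261 q [-0.31  0.04 -0.38  1.14  0.    0.57]
```

View pics/t2.png

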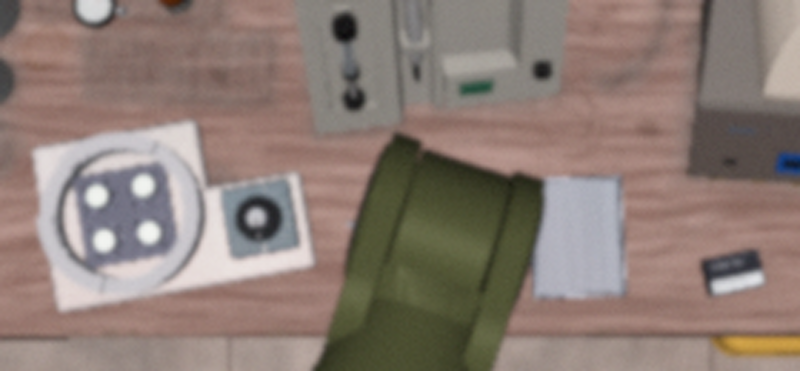

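{"api": "drive_tool", "payload": {"delta_rot": [[0,0,-0.4],[0,0,-0.8],[0,0,-1.2],[0,0,-1.6],[0,0,-1.93],[0,0,-1.93],[0,0,-1.93],[0,0,-1.93]], "delta_pos": [[35,43,16],[70,86,32],[105,130,48],[140,174,60],[170,211,70],[186.5,231,80],[186.5,231,120],[186.5,231,120]], "claw": [36,36,36,36,36,36,36,36]}}

```text
time: 14.95
tool_pos: [0.4887, 0.15, 0.0986]
orientation: [-0.942, -2.992, 0.006]
wrist_force: [-0.6, -0.9, 1.3]
opening: 0.425
```

Run:
```python
from h import *
import h
c=cap('wrist','w6'); a=c['img'][:,:,::-1].copy()
cv2.imwrite('pics/w6b.png',cv2.resize(a[60:320,90:430],(780,596),interpolation=cv2.INTER_CUBIC))
o=get_obs(); print(o['tool_pos'],o['wrist_force'],o['opening']*85); p=dry(.024,-.024,.037); go(*p,h.D[2]+np.pi*.75)
```

```text
[0.49003727 0.15006299 0.10032314] [ 0.478923    0.07339272 -0.13271927] 35.94958942340144
pos [-4.7  2.7 63.3] rot [-0.02 -0.02 -0.01] yaw 2.531 q [ 0.3   0.25 -0.45  0.88 -0.    0.91]
```

View pics/w6b.png

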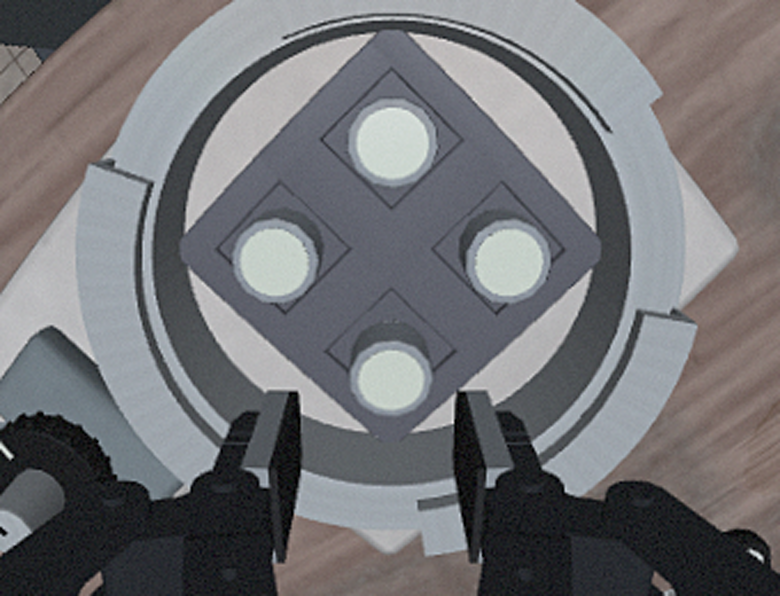

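{"api": "drive_tool", "payload": {"delta_rot": [[0,0,0],[0,0,0],[0,0,0]], "delta_pos": [[0,0,0],[0,0,0],[0,0,0]], "claw": [36,36,36]}}

```text
time: 15.38
tool_pos: [0.4923, 0.1504, 0.1023]
orientation: [0.946, 2.995, 0.002]
wrist_force: [0.1, -0.1, -0.0]
opening: 0.422
```

Run:
```python
from h import *
import h
go(*dry(.024,-.024,.037),h.D[2]+np.pi*.75)
```

```text
pos [-2.9  0.9 65.3] rot [ 0.01  0.01 -0.02] yaw 2.53 q [ 0.3   0.24 -0.45  0.88  0.    0.91]
```

{"api": "drive_tool", "payload": {"delta_rot": [[0,0,0],[0,0,0],[0,0,0],[0,0,0],[0,0,0],[0,0,0],[0,0,0],[0,0,0],[0,0,0],[0,0,0]], "delta_pos": [[-2.5,1.5,25],[-2.5,1.5,50],[-2.5,1.5,65],[-2.5,1.5,65],[-2.5,1.5,65],[-2.5,1.5,65],[-2.5,1.5,65],[-2.5,1.5,65],[-2.5,1.5,20],[-2.5,1.5,-38]], "claw": [36,36,36,36,36,10,10,10,10,10]}}

```text
time: 16.62
tool_pos: [0.493, 0.1498, 0.1391]
orientation: [-0.944, -2.993, 0.003]
wrist_force: [1.6, 1.1, -0.6]
opening: 0.273
```

Run:
```python
from h import *
o=get_obs(); print(o['tool_pos'],o['wrist_force'],o['opening']*85); go(.4425-.026,-.319-.026,.14,np.pi/2);go(.4425-.026,-.319-.026,.012,np.pi/2)
```

```text
[0.49296092 0.1497916  0.13909166] [ 1.61301565  1.08997395 -0.5961104 ] 23.243234350781112
pos [-2.213e+02 -4.491e+02 -1.000e-01] rot [-0.03 -0.    6.87] yaw 2.53 q [ 0.3   0.22 -0.39  0.97 -0.    0.91]
pos [-221.6 -448.7  127.9] rot [-0.03 -0.    6.87] yaw 2.53 q [ 0.3   0.22 -0.39  0.97 -0.    0.91]
```

{"api": "drive_tool", "payload": {"delta_rot": [[0,0,0.7],[0,0,1.4],[0,0,2.1],[0,0,2.8],[0,0,3.5],[0,0,4.3],[0,0,5.2],[0,0,6.1],[0,0,6.87],[0,0,6.87]], "delta_pos": [[-24,-49,0],[-49,-100,0],[-74,-150,0],[-99,-200,0],[-124,-251,0],[-149,-302,0],[-174,-353,0],[-199,-404,0],[-221,-449,30],[-221,-449,70]], "claw": [10,10,10,10,10,10,10,10,10,10]}}

```text
time: 17.88
tool_pos: [0.4183, -0.3488, 0.0695]
orientation: [2.224, 2.213, -0.001]
wrist_force: [0.0, 0.7, -1.4]
opening: 0.273
```

{"api": "drive_tool", "payload": {"delta_rot": [[0,0,0],[0,0,0]], "delta_pos": [[0,0,0],[0,0,0]], "claw": [10,10]}}

```text
time: 18.12
tool_pos: [0.4182, -0.3441, 0.0702]
orientation: [2.22, 2.222, 0.0]
wrist_force: [0.1, -0.5, -0.7]
opening: 0.276
```

Run:
```python
from h import *
c=cap('wrist','w7'); a=c['img'][:,:,::-1].copy()
cv2.imwrite('pics/w7b.png',cv2.resize(a[40:320,70:440],(780,590),interpolation=cv2.INTER_CUBIC))
o=get_obs(); print(o['tool_pos'],o['wrist_force'],o['opening']*85);go(.4425-.026,-.319-.026,.012,np.pi/2)
```

```text
[ 0.418862   -0.34436683  0.07082499] [-0.85942617 -0.38109577 -0.14601302] 23.467963051992946
pos [-0.6 -2.4 58.8] rot [0.01 0.01 0.01] yaw 1.572 q [-0.69  0.32 -0.42  0.82  0.    0.88]
```

View pics/w7b.png

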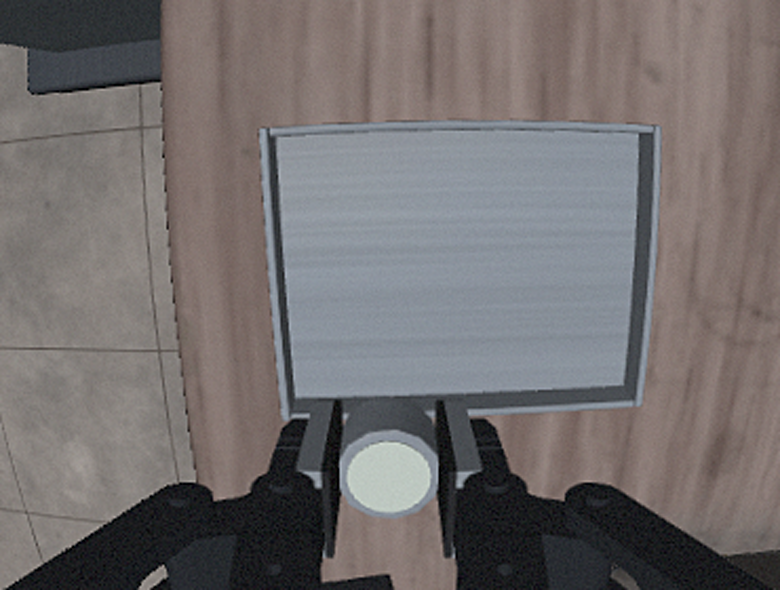

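Run:
```python
from h import *
c=load('w7'); P=[pt(c,70+x*.4744,40+y*.4746,.018,1) for x,y in((262,128),(659,127),(638,404),(284,417))]
print(np.round(P,4),np.mean(P,0))
```

```text
[[ 0.3788 -0.2691  0.018 ]
 [ 0.5055 -0.2655  0.018 ]
 [ 0.5082 -0.363   0.018 ]
 [ 0.3817 -0.3665  0.018 ]] [ 0.44355737 -0.31603528  0.018     ]
```

{"api": "drive_tool", "payload": {"delta_rot": [[0,0,0],[0,0,0],[0,0,0],[0,0,0],[0,0,0],[0,0,0],[0,0,0],[0,0,0],[0,0,0],[0,0,0]], "delta_pos": [[2,-1.5,30],[2,-1.5,50],[2,-1.5,60.5],[2,-1.5,60.5],[2,-1.5,60.5],[2,-1.5,60.5],[2,-1.5,60.5],[2,-1.5,60.5],[2,-1.5,20],[2,-1.5,-40]], "claw": [10,10,10,10,10,34,34,34,34,34]}}

```text
time: 19.42
tool_pos: [0.4148, -0.3411, 0.1087]
orientation: [-2.218, -2.219, 0.001]
wrist_force: [0.4, -1.0, 0.4]
opening: 0.401
```

Run:
```python
from h import *
import h
o=get_obs(); print(o['tool_pos'],o['wrist_force'],o['opening']*85);go(*dry(-.024,.024,.14),h.D[2]+np.pi*.75)
go(*dry(-.024,.024,.14),h.D[2]+np.pi*.75)
```

```text
[ 0.4148448  -0.34108248  0.10870892] [ 0.36061266 -0.9818252   0.37252924] 34.10728831242894
pos [529.5  24.8 -29.9] rot [-0.01 -0.03 -6.88] yaw 1.571 q [-0.69  0.28 -0.38  0.91  0.    0.88]
pos [529.5  24.8 -29.9] rot [-0.01 -0.03 -6.88] yaw 1.571 q [-0.69  0.28 -0.38  0.91  0.    0.88]
```

{"api": "drive_tool", "payload": {"delta_rot": [[0,0,-0.7],[0,0,-1.4],[0,0,-2.1],[0,0,-2.8],[0,0,-3.5],[0,0,-4.3],[0,0,-5.2],[0,0,-6.1],[0,0,-6.88],[0,0,-6.88]], "delta_pos": [[30,2,-30],[90,4,-30],[150,7,-30],[210,10,-30],[270,13,-30],[330,16,-30],[390,18,-30],[450,20,-30],[510,23,-30],[529,24,-20]], "claw": [36,36,36,36,36,36,36,36,36,36]}}

```text
time: 20.68
tool_pos: [0.4409, 0.19, 0.1299]
orientation: [0.936, 2.997, 0.003]
wrist_force: [-1.4, -0.9, -0.1]
opening: 0.424
```

{"api": "drive_tool", "payload": {"delta_rot": [[0,0,0],[0,0,0],[0,0,0],[0,0,0]], "delta_pos": [[0,0,20],[0,0,40],[0,0,40],[0,0,40]], "claw": [36,36,36,36]}}

```text
time: 21.18
tool_pos: [0.4404, 0.1863, 0.0897]
orientation: [0.945, 2.996, -0.0]
wrist_force: [-0.1, -0.0, 0.0]
opening: 0.418
```

Run:
```python
from h import *
import h
c=cap('wrist','w8'); a=c['img'][:,:,::-1].copy()
cv2.imwrite('pics/w8b.png',cv2.resize(a[60:320,90:430],(780,596),interpolation=cv2.INTER_CUBIC))
o=get_obs(); print(o['tool_pos'],o['wrist_force'],o['opening']*85); go(*dry(-.024,.024,.037),h.D[2]+np.pi*.75)
```

```text
[0.44071774 0.1865208  0.0899991 ] [ 0.83426938  0.36259377 -0.16461031] 35.468734604117735
pos [ 2.   0.8 53. ] rot [ 0.01  0.   -0.01] yaw 2.531 q [ 0.4   0.2  -0.54  0.83 -0.    1.01]
```

View pics/w8b.png

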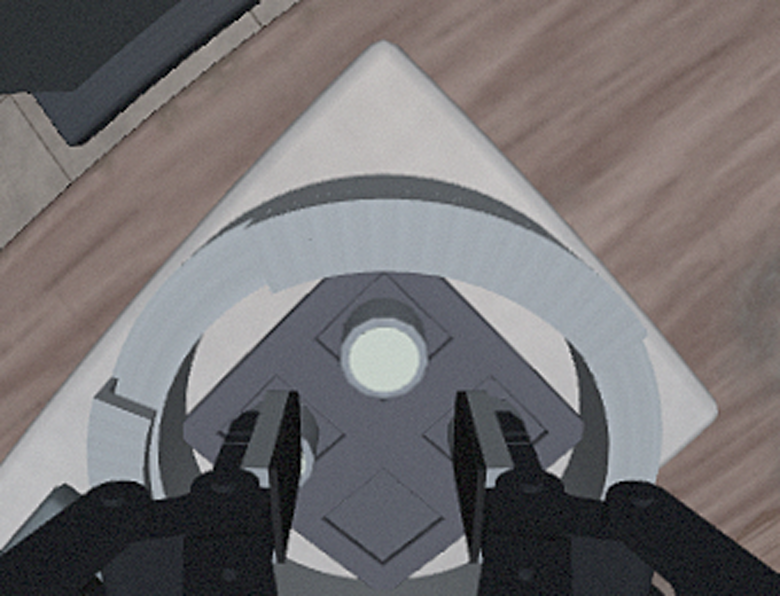

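{"api": "drive_tool", "payload": {"delta_rot": [[0,0,0],[0,0,0],[0,0,0],[0,0,0],[0,0,0],[0,0,0],[0,0,0],[0,0,0],[0,0,0],[0,0,0]], "delta_pos": [[2,1.2,20],[2,1.2,40],[2,1.2,53],[2,1.2,53],[2,1.2,53],[2,1.2,53],[2,1.2,53],[2,1.2,53],[2,1.2,10],[2,1.2,-50]], "claw": [36,36,36,36,36,10,10,10,10,10]}}

```text
time: 22.48
tool_pos: [0.4378, 0.1883, 0.1395]
orientation: [-0.942, -2.994, 0.003]
wrist_force: [1.3, 0.5, 0.6]
opening: 0.274
```

Run:
```python
from h import *
o=get_obs(); print(o['tool_pos'],o['wrist_force'],o['opening']*85); go(.4695,-.342,.14,np.pi/2)
```

```text
[0.43775843 0.18826204 0.13948851] [1.34915488 0.4960087  0.60776446] 23.271904529234767
pos [-3.297e+02 -4.165e+02  1.000e-01] rot [-0.02 -0.    6.88] yaw 2.532 q [ 0.41  0.15 -0.48  0.95 -0.    1.02]
```

{"api": "drive_tool", "payload": {"delta_rot": [[0,0,0.7],[0,0,1.4],[0,0,2.1],[0,0,2.8],[0,0,3.5],[0,0,4.3],[0,0,5.2],[0,0,6.1],[0,0,6.88],[0,0,6.88]], "delta_pos": [[-36,-45,0],[-73,-92,0],[-110,-139,0],[-147,-186,0],[-184,-233,0],[-221,-280,0],[-258,-327,0],[-295,-374,0],[-330,-416,20],[-330,-416,70]], "claw": [10,10,10,10,10,10,10,10,10,10]}}

```text
time: 23.72
tool_pos: [0.4743, -0.3471, 0.0713]
orientation: [2.221, 2.21, 0.001]
wrist_force: [1.0, 1.2, -0.7]
opening: 0.273
```

{"api": "drive_tool", "payload": {"delta_rot": [[0,0,0],[0,0,0],[0,0,0]], "delta_pos": [[0,0,0],[0,0,0],[0,0,0]], "claw": [10,10,10]}}

```text
time: 24.1
tool_pos: [0.473, -0.3414, 0.0716]
orientation: [2.217, 2.221, 0.001]
wrist_force: [-0.4, 0.2, -0.5]
opening: 0.275
```

Run:
```python
from h import *
o=get_obs(); print(o['tool_pos'],o['wrist_force'],o['opening']*85); go(.4695,-.342,.0105,np.pi/2)
```

```text
[ 0.47295479 -0.34139184  0.07161301] [-0.35193278  0.24229216 -0.5104265 ] 23.377594072268884
pos [-0.5 -3.6 61.1] rot [0.02 0.01 0.01] yaw 1.572 q [-0.63  0.39 -0.32  0.86  0.    0.94]
```

{"api": "drive_tool", "payload": {"delta_rot": [[0,0,0],[0,0,0],[0,0,0],[0,0,0],[0,0,0],[0,0,0],[0,0,0],[0,0,0],[0,0,0],[0,0,0]], "delta_pos": [[-0.5,-3.5,30],[-0.5,-3.5,50],[-0.5,-3.5,61],[-0.5,-3.5,61],[-0.5,-3.5,61],[-0.5,-3.5,61],[-0.5,-3.5,61],[-0.5,-3.5,61],[-0.5,-3.5,20],[-0.5,-3.5,-40]], "claw": [10,10,10,10,10,34,34,34,34,34]}}

```text
time: 25.35
tool_pos: [0.4664, -0.3405, 0.1086]
orientation: [-2.218, -2.219, 0.001]
wrist_force: [1.1, -0.1, 0.6]
opening: 0.401
```

Run:
```python
from h import *
import h
o=get_obs(); print(o['tool_pos'],o['wrist_force'],o['opening']*85)
c=cap('wrist','w9'); a=c['img'][:,:,::-1].copy()
cv2.imwrite('pics/w9b.png',cv2.resize(a[40:320,70:440],(780,590),interpolation=cv2.INTER_CUBIC))
go(*dry(.024,.024,.14),h.D[2]+np.pi*.25)
```

```text
[ 0.4664223  -0.34053725  0.10857262] [ 1.14130733 -0.07403945  0.56277293] 34.08880767995071
pos [540.4  16.3 -24.4] rot [0.06 0.02 4.37] yaw 1.571 q [-0.63  0.34 -0.27  0.95 -0.    0.94]
```

View pics/w9b.png

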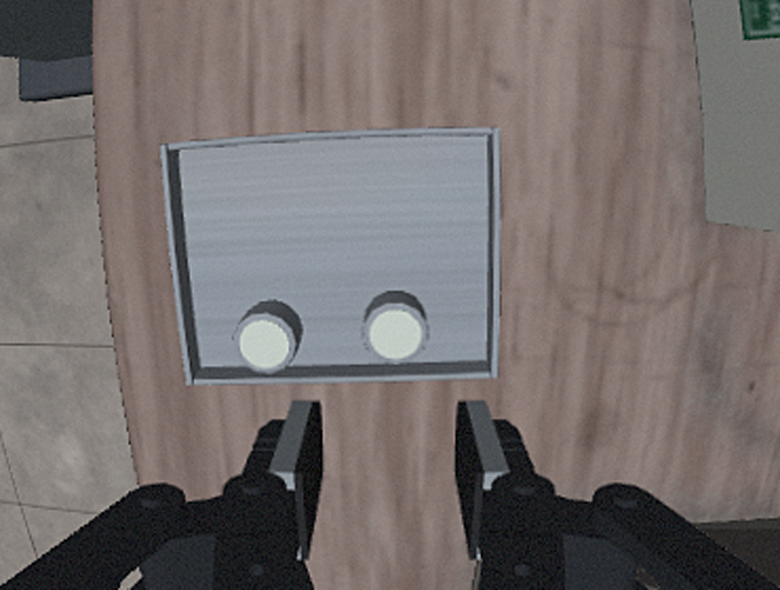

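{"api": "drive_tool", "payload": {"delta_rot": [[0,0,0.4],[0,0,0.9],[0,0,1.4],[0,0,1.9],[0,0,2.4],[0,0,2.9],[0,0,3.4],[0,0,3.9],[0,0,4.37],[0,0,4.37]], "delta_pos": [[30,1,-30],[90,3,-30],[150,5,-30],[210,7,-30],[270,9,-30],[330,11,-30],[390,13,-30],[450,15,-30],[510,16,-30],[540,16,-20]], "claw": [36,36,36,36,36,36,36,36,36,36]}}

```text
time: 26.65
tool_pos: [0.4844, 0.2016, 0.1299]
orientation: [-2.784, -1.455, -0.004]
wrist_force: [0.7, -0.8, 0.7]
opening: 0.422
```

{"api": "drive_tool", "payload": {"delta_rot": [[0,0,0],[0,0,0],[0,0,0],[0,0,0]], "delta_pos": [[0,0,20],[0,0,40],[0,0,40],[0,0,40]], "claw": [36,36,36,36]}}

```text
time: 27.15
tool_pos: [0.4841, 0.1984, 0.0899]
orientation: [2.786, 1.452, 0.001]
wrist_force: [0.9, -0.5, -0.2]
opening: 0.425
```

Run:
```python
from h import *
import h
c=cap('wrist','w10'); a=c['img']
p=dry(.024,.024,.052); print('pred px',proj(c,p,1))
# white puck tops
m=((a.min(2)>195)&((a.max(2).astype(int)-a.min(2))<40)).astype(np.uint8)
n,_,s,ce=cv2.connectedComponentsWithStats(m)
for i in range(1,n):
    if 150<s[i,4]<4000: w=pt(c,*ce[i],.052,1); print(s[i],ce[i].round(1),w.round(4))
print('targets',p,dry(-.024,-.024,.052))
o=get_obs(); print(o['tool_pos'],o['wrist_force'],o['opening']*85); go(*dry(.024,.024,.037),h.D[2]+np.pi*.25)
```

```text
pred px (np.float64(258.84873150119455), np.float64(216.97401402738845))
[246 204  29  26 474] [259.7 216.2] [0.4876 0.1968 0.052 ]
targets [0.48685294 0.19674457 0.052     ] [0.44800568 0.14107689 0.052     ]
[0.48443687 0.19846856 0.09018308] [-0.12772131  0.41626797  0.07254242] 35.57181615728783
pos [-0.1  2.9 53.2] rot [ 0.01 -0.01 -0.01] yaw 0.961 q [ 0.39  0.27 -0.44  0.85  0.    2.57]
```

{"api": "drive_tool", "payload": {"delta_rot": [[0,0,0],[0,0,0],[0,0,0],[0,0,0],[0,0,0],[0,0,0],[0,0,0],[0,0,0],[0,0,0],[0,0,0]], "delta_pos": [[0,3,10],[0,3,40],[0,3,53],[0,3,53],[0,3,53],[0,3,53],[0,3,53],[0,3,53],[0,3,10],[0,3,-50]], "claw": [36,36,36,36,36,10,10,10,10,10]}}

```text
time: 28.45
tool_pos: [0.4845, 0.196, 0.1387]
orientation: [-2.785, -1.452, 0.007]
wrist_force: [1.3, 0.5, -0.6]
opening: 0.277
```

Run:
```python
from h import *
o=get_obs(); print(o['tool_pos'],o['wrist_force'],o['opening']*85); go(.4675,-.290,.14,np.pi/2)
```

```text
[0.48452461 0.19598347 0.13869705] [ 1.33542453  0.51547585 -0.60564172] 23.542542553429183
pos [-408.2  264.4   -0.5] rot [-0.02  0.02 -4.37] yaw 0.961 q [ 0.38  0.23 -0.38  0.97  0.    2.56]
```

{"api": "drive_tool", "payload": {"delta_rot": [[0,0,-0.4],[0,0,-0.9],[0,0,-1.4],[0,0,-1.9],[0,0,-2.4],[0,0,-2.9],[0,0,-3.4],[0,0,-3.9],[0,0,-4.37],[0,0,-4.37]], "delta_pos": [[-45,29,0],[-92,59,0],[-139,90,0],[-186,120,0],[-233,151,0],[-280,181,0],[-327,212,0],[-374,242,0],[-408,264,20],[-408,264,60]], "claw": [10,10,10,10,10,10,10,10,10,10]}}

```text
time: 29.7
tool_pos: [0.4705, -0.2931, 0.0799]
orientation: [2.221, 2.214, 0.001]
wrist_force: [-0.1, 0.4, -1.8]
opening: 0.276
```

{"api": "drive_tool", "payload": {"delta_rot": [[0,0,0],[0,0,0],[0,0,0]], "delta_pos": [[0,0,0],[0,0,0],[0,0,0]], "claw": [10,10,10]}}

```text
time: 30.08
tool_pos: [0.4702, -0.2891, 0.081]
orientation: [2.218, 2.221, 0.001]
wrist_force: [0.6, -0.2, -0.3]
opening: 0.275
```

Run:
```python
from h import *
o=get_obs(); print(o['tool_pos'],o['wrist_force'],o['opening']*85); go(.4695,-.290,.0105,np.pi/2)
```

```text
[ 0.4702313  -0.28912073  0.08097601] [ 0.59798128 -0.2025215  -0.31852253] 23.416183231101385
pos [-0.8 -0.9 70.5] rot [0.02 0.01 0.01] yaw 1.572 q [-0.55  0.33 -0.39  0.85  0.    1.02]
```

{"api": "drive_tool", "payload": {"delta_rot": [[0,0,0],[0,0,0],[0,0,0],[0,0,0],[0,0,0],[0,0,0],[0,0,0],[0,0,0],[0,0,0],[0,0,0]], "delta_pos": [[-1,-1,30],[-1,-1,55],[-1,-1,70.5],[-1,-1,70.5],[-1,-1,70.5],[-1,-1,70.5],[-1,-1,70.5],[-1,-1,70.5],[-1,-1,30],[-1,-1,-30]], "claw": [10,10,10,10,10,34,34,34,34,34]}}

```text
time: 31.32
tool_pos: [0.4663, -0.289, 0.1087]
orientation: [-2.218, -2.219, 0.002]
wrist_force: [2.0, -0.9, 0.2]
opening: 0.397
```

Run:
```python
from h import *
import h
o=get_obs(); print(o['tool_pos'],o['wrist_force'],o['opening']*85)
go(*dry(-.024,-.024,.14),h.D[2]+np.pi*.25)
```

```text
[ 0.46632746 -0.28904329  0.10868737] [ 2.0059916  -0.90064048  0.20165053] 33.779425372014515
pos [430.2 -18.3 -30.2] rot [-0.03 -0.01  4.37] yaw 1.571 q [-0.55  0.3  -0.35  0.92  0.    1.02]
```

{"api": "drive_tool", "payload": {"delta_rot": [[0,0,0.4],[0,0,1],[0,0,1.6],[0,0,2.2],[0,0,2.8],[0,0,3.4],[0,0,4],[0,0,4.37],[0,0,4.37],[0,0,4.37]], "delta_pos": [[30,-1,-30],[85,-4,-30],[140,-6,-30],[195,-9,-30],[250,-11,-30],[305,-13,-30],[360,-16,-30],[410,-20,-30],[430,-21,-20],[430,-21,20]], "claw": [36,36,36,36,36,36,36,36,36,36]}}

```text
time: 32.58
tool_pos: [0.4492, 0.1425, 0.0908]
orientation: [2.783, 1.456, 0.009]
wrist_force: [-0.4, 0.0, -0.4]
opening: 0.423
```

{"api": "drive_tool", "payload": {"delta_rot": [[0,0,0],[0,0,0],[0,0,0]], "delta_pos": [[0,0,0],[0,0,0],[0,0,0]], "claw": [36,36,36]}}

```text
time: 32.95
tool_pos: [0.448, 0.14, 0.0907]
orientation: [2.786, 1.451, 0.003]
wrist_force: [0.7, 0.4, 0.8]
opening: 0.42
```

```bash
cat >> h.py <<'E'
def pucks(c,z,fish):
    a=c['img']; m=((a.min(2)>195)&((a.max(2).astype(int)-a.min(2))<40)).astype(np.uint8)
    n,_,s,ce=cv2.connectedComponentsWithStats(m)
    for i in range(1,n):
        if (150 if fish else 20)<s[i,4]<4000: print(s[i],ce[i].round(1),pt(c,*ce[i],z,fish).round(4))
E
python3 - <<'E'
from h import *
import h
c=cap('wrist','w11'); pucks(c,.052,1)
print('targets',dry(-.024,-.024,.052))
o=get_obs(); print(o['tool_pos'],o['wrist_force'],o['opening']*85); go(*dry(-.024,-.024,.037),h.D[2]+np.pi*.25)
E
```

```text
[163  62  83  79 427] [198.1  96.5] [0.4648 0.2227 0.052 ]
[240 202  29  27 634] [254.1 215.1] [0.4488 0.1409 0.052 ]
targets [0.44800568 0.14107689 0.052     ]
[0.44791432 0.13993715 0.09061058] [ 0.58280465  0.22449992 -0.76581955] 36.023194182665456
pos [ 0.9 -0.6 53.6] rot [ 0.01 -0.01 -0.01] yaw 0.96 q [ 0.3   0.18 -0.57  0.83  0.    2.48]
```

{"api": "drive_tool", "payload": {"delta_rot": [[0,0,0],[0,0,0],[0,0,0],[0,0,0],[0,0,0],[0,0,0],[0,0,0],[0,0,0],[0,0,0],[0,0,0]], "delta_pos": [[1,0,20],[1,0,40],[1,0,53.5],[1,0,53.5],[1,0,53.5],[1,0,53.5],[1,0,53.5],[1,0,53.5],[1,0,10],[1,0,-50]], "claw": [36,36,36,36,36,10,10,10,10,10]}}

```text
time: 34.25
tool_pos: [0.4459, 0.1403, 0.1393]
orientation: [-2.785, -1.452, 0.006]
wrist_force: [2.1, 0.2, -0.8]
opening: 0.274
```

Run:
```python
from h import *
o=get_obs(); print(o['tool_pos'],o['wrist_force'],o['opening']*85); go(.4155,-.290,.14,np.pi/2)
```

```text
[0.44586107 0.14031227 0.1392633 ] [ 2.06682064  0.17410342 -0.75334848] 23.294746870094624
pos [-3.701e+02  2.215e+02 -2.000e-01] rot [-0.02  0.01 -4.37] yaw 0.961 q [ 0.3   0.13 -0.5   0.95  0.    2.49]
```

{"api": "drive_tool", "payload": {"delta_rot": [[0,0,-0.5],[0,0,-1],[0,0,-1.6],[0,0,-2.2],[0,0,-2.8],[0,0,-3.4],[0,0,-4],[0,0,-4.37],[0,0,-4.37],[0,0,-4.37]], "delta_pos": [[-46,28,0],[-93,56,0],[-140,84,0],[-187,112,0],[-234,140,0],[-281,168,0],[-328,196,0],[-370,221,20],[-370,221,60],[-370,221,60]], "claw": [10,10,10,10,10,10,10,10,10,10]}}

```text
time: 35.5
tool_pos: [0.4139, -0.2879, 0.0768]
orientation: [-2.218, -2.216, 0.002]
wrist_force: [-0.5, 0.5, -0.3]
opening: 0.275
```

{"api": "drive_tool", "payload": {"delta_rot": [[0,0,0],[0,0,0],[0,0,0]], "delta_pos": [[0,0,0],[0,0,0],[0,0,0]], "claw": [10,10,10]}}

```text
time: 35.88
tool_pos: [0.4177, -0.2892, 0.0806]
orientation: [2.218, 2.221, 0.001]
wrist_force: [0.1, 0.0, -0.4]
opening: 0.271
```

Run:
```python
from h import *
o=get_obs(); print(o['tool_pos'],o['wrist_force'],o['opening']*85); go(.4175,-.290,.0105,np.pi/2)
c=cap('wrist','w12'); pucks(c,.023,1)
```

```text
[ 0.41766518 -0.28917281  0.08056556] [ 0.14233146  0.02176351 -0.36827709] 23.021599792238742
pos [-0.7 -0.3 70.1] rot [0.01 0.01 0.01] yaw 1.572 q [-0.61  0.26 -0.49  0.82  0.    0.96]
[311 195  25  25 180] [323.7 207.1] [ 0.4681 -0.2896  0.023 ]
[235 241  39  34 276] [253.6 257.6] [ 0.417  -0.3311  0.023 ]
```

{"api": "drive_tool", "payload": {"delta_rot": [[0,0,0],[0,0,0],[0,0,0],[0,0,0],[0,0,0],[0,0,0],[0,0,0],[0,0,0],[0,0,0],[0,0,0]], "delta_pos": [[-1,0,30],[-1,0,55],[-1,0,70],[-1,0,70],[-1,0,70],[-1,0,70],[-1,0,70],[-1,0,70],[-1,0,30],[-1,0,-30]], "claw": [10,10,10,10,10,34,34,34,34,34]}}

```text
time: 37.17
tool_pos: [0.4151, -0.289, 0.1089]
orientation: [-2.218, -2.219, 0.001]
wrist_force: [0.8, 0.2, -0.4]
opening: 0.399
```

{"api": "drive_tool", "payload": {"delta_rot": [[0,0,-0.6],[0,0,-1.2],[0,0,-1.8],[0,0,-2.4],[0,0,-3],[0,0,-3.6],[0,0,-4.2],[0,0,-4.94],[0,0,-4.94],[0,0,-4.94]], "delta_pos": [[0,0,-30],[0,2,-60],[30,5,-90],[60,8,-110],[90,12,-110],[130,16,-110],[149,18,-110],[149,18,-110],[149,18,-110],[149,18,-110]], "claw": [40,40,40,40,40,40,40,40,40,40]}}

```text
time: 38.42
tool_pos: [0.4346, -0.1413, 0.2193]
orientation: [1.342, 2.841, -0.0]
wrist_force: [-0.4, -0.1, -1.4]
opening: 0.468
```

Run:
```python
from h import *
t=cap('top','t3'); pucks(t,.023,0)
c=cap('wrist','w13'); print(pt(c,*(proj(c,[.433,-.1406,.04],1)),.04,1),proj(c,[.433,-.1406,.04],1))
a=c['img'][:,:,::-1]; b=t['img'][:,:,::-1]
A=cv2.resize(a[60:320,90:430],(459,351)); B=cv2.resize(b[180:265,325:410],(341,351),interpolation=cv2.INTER_CUBIC)
cv2.imwrite('pics/c13.png',np.hstack([A,B]))
o=get_obs(); print(o['tool_pos'],o['opening']*85); go(.4327,-.1406,.0235,2.261)
```

```text
[  0  43  22   9 153] [10.8 46.5] [0.9982 0.6898 0.023 ]
[300  43  26  13 293] [312.   48.5] [ 0.9952 -0.2575  0.023 ]
[461  43  24  10 195] [472.3  47.5] [ 1.0001 -0.7683  0.023 ]
[119  44  25   9 206] [131.   47.8] [0.9954 0.3137 0.023 ]
[ 0 54 18  2 32] [ 8.9 54.5] [0.9724 0.6948 0.023 ]
[119  54  24   2  29] [131.   54.8] [0.9726 0.3132 0.023 ]
[105 130   8   7  27] [109.2 133.6] [0.7212 0.3754 0.023 ]
[158 137  10  10  72] [162.3 141.4] [0.6969 0.2107 0.023 ]
[ 142  184   58   64 1093] [171.4 213.2] [0.4739 0.1792 0.023 ]
[187 202  52  39 518] [212.  227.8] [0.4292 0.0544 0.023 ]
[153 208   6  21  64] [155.2 218.1] [0.4589 0.2286 0.023 ]
[321 211   7   8  41] [323.8 214.6] [ 0.4691 -0.2892  0.023 ]
[338 211   7   8  42] [341.  214.3] [ 0.4698 -0.3422  0.023 ]
[321 228   7   8  43] [324.  231.4] [ 0.4174 -0.2892  0.023 ]
[340 228   6   7  38] [342.6 231.2] [ 0.4181 -0.3464  0.023 ]
[380 236  17   6  49] [388.2 238.7] [ 0.3948 -0.4866  0.023 ]
[180 322  29  26 433] [190.5 331.8] [0.1168 0.1166 0.023 ]
[ 0.433  -0.1406  0.04  ] (np.float64(254.01808094429356), np.float64(167.2524529748119))
[ 0.43454105 -0.1413434   0.21927609] 40.12448213850433
pos [  1.7  -0.9 195.8] rot [-0.   -0.   -0.01] yaw 2.259 q [-0.31  0.05 -0.39  1.13  0.    0.57]
```

View pics/c13.png

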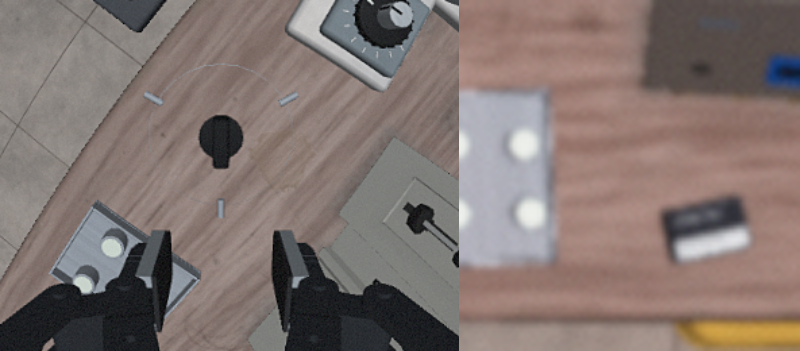

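{"api": "drive_tool", "payload": {"delta_rot": [[0,0,0],[0,0,0],[0,0,0],[0,0,0],[0,0,0],[0,0,0],[0,0,0]], "delta_pos": [[1,-1,50],[1,-1,100],[1,-1,150],[1,-1,180],[1,-1,194],[1,-1,196],[1,-1,196]], "claw": [40,40,40,40,40,40,40]}}

```text
time: 39.4
tool_pos: [0.4342, -0.1413, 0.0243]
orientation: [1.339, 2.84, 0.0]
wrist_force: [0.7, -0.7, 0.8]
opening: 0.471
```

{"api": "drive_tool", "payload": {"delta_rot": [[0,0,0],[0,0,0],[0,0,0],[0,0,0],[0,0,0]], "delta_pos": [[0,0,0],[0,0,0],[0,0,0],[0,0,0],[0,0,0]], "claw": [5,5,5,5,5]}}

```text
time: 40.02
tool_pos: [0.4342, -0.1413, 0.0245]
orientation: [1.338, 2.84, 0.0]
wrist_force: [-1.1, -0.2, 5.9]
opening: 0.152
```

Run:
```python
from h import *
o=get_obs(); print(o['tool_pos'],o['wrist_force'],o['opening']*85);go(.4693,.1697,.16,2.261)
```

```text
[ 0.4342064  -0.14133727  0.02448692] [-1.14283326 -0.17742067  5.90138333] 12.895354301771942
pos [ 217.3  225.2 -135.7] rot [ 0.01  0.01 -0.  ] yaw 2.261 q [-0.31  0.24 -0.67  0.66 -0.    0.57]
```

{"api": "drive_tool", "payload": {"delta_rot": [[0,0,0],[0,0,0],[0,0,0],[0,0,0],[0,0,0],[0,0,0],[0,0,0],[0,0,0],[0,0,0],[0,0,0]], "delta_pos": [[0,0,-40],[0,0,-90],[0,0,-136],[36,37,-136],[72,74,-136],[108,112,-136],[144,149,-136],[180,186,-136],[210,218,-136],[217,224,-136]], "claw": [5,5,5,5,5,5,5,5,5,5]}}

```text
time: 41.28
tool_pos: [0.468, 0.1714, 0.1596]
orientation: [1.334, 2.844, 0.001]
wrist_force: [-0.5, -1.1, -1.8]
opening: 0.147
```

{"api": "drive_tool", "payload": {"delta_rot": [[0,0,0],[0,0,0],[0,0,0],[0,0,0],[0,0,0]], "delta_pos": [[0,0,20],[0,0,40],[0,0,40],[0,0,40],[0,0,40]], "claw": [5,5,5,5,5]}}

```text
time: 41.9
tool_pos: [0.4685, 0.169, 0.1203]
orientation: [1.339, 2.841, 0.002]
wrist_force: [0.5, -0.1, -0.9]
opening: 0.148
```

Run:
```python
from h import *
o=get_obs(); print(o['tool_pos'],o['wrist_force'],o['torque'],o['opening']*85);go(.4691,.1684,.09,2.261)
```

```text
[0.46850906 0.16898852 0.1203091 ] [ 0.49542752 -0.08462551 -0.91639203] [ 0.03756729 -0.04081457  0.00870579] 12.620405514530628
pos [-0.8  0.  30.3] rot [ 0.01  0.   -0.  ] yaw 2.261 q [ 0.35  0.2  -0.46  0.91 -0.    1.23]
```

{"api": "drive_tool", "payload": {"delta_rot": [[0,0,0],[0,0,0],[0,0,0],[0,0,0],[0,0,0]], "delta_pos": [[-0.8,0,10],[-0.8,0,20],[-0.8,0,27],[-0.8,0,32],[-0.8,0,32]], "claw": [5,5,5,5,5]}}

```text
time: 42.52
tool_pos: [0.4685, 0.1681, 0.0868]
orientation: [1.339, 2.841, -0.001]
wrist_force: [4.1, -2.1, -4.4]
opening: 0.144
```

Run:
```python
from h import *
o=get_obs(); print(o['tool_pos'],o['wrist_force'],o['torque'],o['opening']*85)
```

```text
[0.46848198 0.16812214 0.08678637] [ 4.11125622 -2.0530875  -4.42399947] [-0.45765959 -0.79714656 -0.07362531] 12.27061723467928
```

{"api": "drive_tool", "payload": {"delta_rot": [[0,0,0],[0,0,0],[0,0,0],[0,0,0]], "delta_pos": [[-1,0.5,0],[-1,0.5,1.5],[-1,0.5,3],[-1,0.5,3]], "claw": [5,5,5,5]}}

```text
time: 43.02
tool_pos: [0.4689, 0.168, 0.0841]
orientation: [-1.338, -2.841, 0.0]
wrist_force: [-0.3, 0.4, -0.5]
opening: 0.143
```

Run:
```python
from h import *
o=get_obs(); print(o['tool_pos'],o['wrist_force'],o['torque'],o['opening']*85)
```

```text
[0.46888757 0.16804064 0.08410112] [-0.31398259  0.44193172 -0.4988371 ] [ 0.02106309 -0.01286832 -0.00976087] 12.177736893192616
```

{"api": "drive_tool", "payload": {"delta_rot": [[0,0,0],[0,0,0],[0,0,0]], "delta_pos": [[0,0,1],[0,0,2],[0,0,2]], "claw": [5,5,5]}}

```text
time: 43.4
tool_pos: [0.4692, 0.1683, 0.0829]
orientation: [-1.339, -2.842, -0.001]
wrist_force: [-3.1, 1.2, 5.6]
opening: 0.148
```

Run:
```python
from h import *
o=get_obs(); print(o['tool_pos'],o['wrist_force'],o['torque'],o['opening']*85)
```

```text
[0.46921026 0.16834785 0.08287482] [-3.13189926  1.16665547  5.58812867] [-0.04121831  0.56313059 -0.13512546] 12.553019354605517
```

{"api": "drive_tool", "payload": {"delta_rot": [[0,0,-0.7],[0,0,-1.4],[0,0,-2.1],[0,0,-2.8],[0,0,-3.5],[0,0,-4.2],[0,0,-4.9],[0,0,-5.6],[0,0,-6.3],[0,0,-7]], "delta_pos": [[0,0,-0.5],[0,0,-0.5],[0,0,-0.5],[0,0,-0.5],[0,0,-0.5],[0,0,-0.5],[0,0,-0.5],[0,0,-0.5],[0,0,-0.5],[0,0,-0.5]], "claw": [5,5,5,5,5,5,5,5,5,5]}}

```text
time: 44.65
tool_pos: [0.4699, 0.1671, 0.0831]
orientation: [-0.155, 3.136, -0.003]
wrist_force: [0.2, -3.6, 3.1]
opening: 0.15
```

{"api": "drive_tool", "payload": {"delta_rot": [[0,0,-0.3],[0,0,-0.6],[0,0,-0.8],[0,0,-0.8]], "delta_pos": [[0,0,0],[0,0,0],[0,0,0],[0,0,0]], "claw": [5,5,5,5]}}

```text
time: 45.15
tool_pos: [0.47, 0.1678, 0.0831]
orientation: [-0.326, 3.123, -0.0]
wrist_force: [0.6, -2.1, 1.9]
opening: 0.153
```

Run:
```python
from h import *
o=get_obs(); print(o['tool_pos'],o['wrist_force'],o['torque'],o['opening']*85);go(*dry(0,0,.08))
```

```text
[0.46997564 0.16784499 0.08313295] [ 0.64966388 -2.11731267  1.9415274 ] [-0.48931003 -0.50596154 -0.10548728] 12.973226256525688
pos [2.3 1.6 3.1] rot [-0.    0.01 -0.  ] yaw -2.934 q [ 0.34  0.24 -0.51  0.82 -0.    0.14]
```

{"api": "drive_tool", "payload": {"delta_rot": [[0,0,-0.2],[0,0,-0.4],[0,0,-0.4]], "delta_pos": [[0,0,0],[0,0,0],[0,0,0]], "claw": [5,5,5]}}

```text
time: 45.52
tool_pos: [0.4696, 0.1681, 0.083]
orientation: [-0.414, 3.114, 0.0]
wrist_force: [1.6, -2.3, 4.0]
opening: 0.152
```

Run:
```python
from h import *
o=get_obs(); print(o['tool_pos'],o['wrist_force'],o['torque'],o['opening']*85);go(*dry(0,0,.08))
```

```text
[0.46962219 0.16806427 0.08299843] [ 1.5718621  -2.26620197  3.9522232 ] [-0.51722915 -0.64131136 -0.27466436] 12.962132535561866
pos [1.9 1.4 3. ] rot [0. 0. 0.] yaw -2.877 q [ 0.34  0.24 -0.51  0.82  0.    0.08]
```

{"api": "drive_tool", "payload": {"delta_rot": [[0,0,-0.2],[0,0,-0.4],[0,0,-0.4]], "delta_pos": [[0,0,0],[0,0,0],[0,0,0]], "claw": [5,5,5]}}

```text
time: 45.9
tool_pos: [0.4698, 0.1669, 0.0829]
orientation: [-0.501, 3.101, -0.004]
wrist_force: [1.8, -6.3, 4.8]
opening: 0.148
```

Run:
```python
from h import *
o=get_obs(); print(o['tool_pos'],o['wrist_force'],o['torque'],o['opening']*85);go(*dry(0,0,.08))
```

```text
[0.46977117 0.16686142 0.08290535] [ 1.81376663 -6.2866652   4.79031835] [-1.39314134 -0.79075623 -0.51700552] 12.549891429560338
pos [1.6 2.7 2.9] rot [-0.02  0.   -0.  ] yaw -2.822 q [ 0.34  0.24 -0.51  0.82 -0.    0.02]
```

{"api": "drive_tool", "payload": {"delta_rot": [[0,0,0],[0,0,0],[0,0,0],[0,0,0],[0,0,0],[0,0,0],[0,0,0],[0,0,0],[0,0,0]], "delta_pos": [[0,0,0],[0,0,0],[0,0,0],[0,0,0],[0,0,-40],[0,0,-80],[0,0,-130],[0,0,-140],[0,0,-140]], "claw": [40,40,40,40,40,40,50,50,50]}}

```text
time: 47.02
tool_pos: [0.4697, 0.1682, 0.2231]
orientation: [-0.501, 3.1, 0.001]
wrist_force: [-0.5, -0.3, -0.5]
opening: 0.587
```

Run:
```python
from h import *
c=cap('wrist','w14'); a=c['img'][:,:,::-1]
cv2.imwrite('pics/w14.png',cv2.resize(a[80:300,110:400],(791,600),interpolation=cv2.INTER_CUBIC))
print(get_obs()['wrist_force']); t=cap('top','t4'); pucks({**t,'img':np.where((np.arange(512)>310)[None,:,None],t['img'],0)},.023,0)
```

```text
[-0.25059995 -0.29417276  0.40981778]
[311  43  15  13 187] [317.7  48.8] [ 0.9941 -0.2755  0.023 ]
[461  43  25  10 223] [472.5  47.8] [ 0.9992 -0.769   0.023 ]
[329  52  85   2 139] [369.9  52.6] [ 0.9823 -0.4411  0.023 ]
[418  53  28   1  28] [431.5  53. ] [ 0.9817 -0.6373  0.023 ]
[489  52  18   2  21] [497.   52.9] [ 0.9829 -0.8466  0.023 ]
[461  54  23   3  33] [471.2  54.9] [ 0.976 -0.764  0.023]
[320 211   8   8  48] [323.8 214.4] [ 0.4695 -0.2889  0.023 ]
[338 211   7   8  44] [341.  214.5] [ 0.4693 -0.3422  0.023 ]
[321 228   7   8  46] [323.9 231.4] [ 0.4175 -0.2888  0.023 ]
[340 228   7   8  42] [342.7 231.2] [ 0.418  -0.3468  0.023 ]
[380 236  17   6  56] [388.  238.7] [ 0.3948 -0.486   0.023 ]
```

View pics/w14.png

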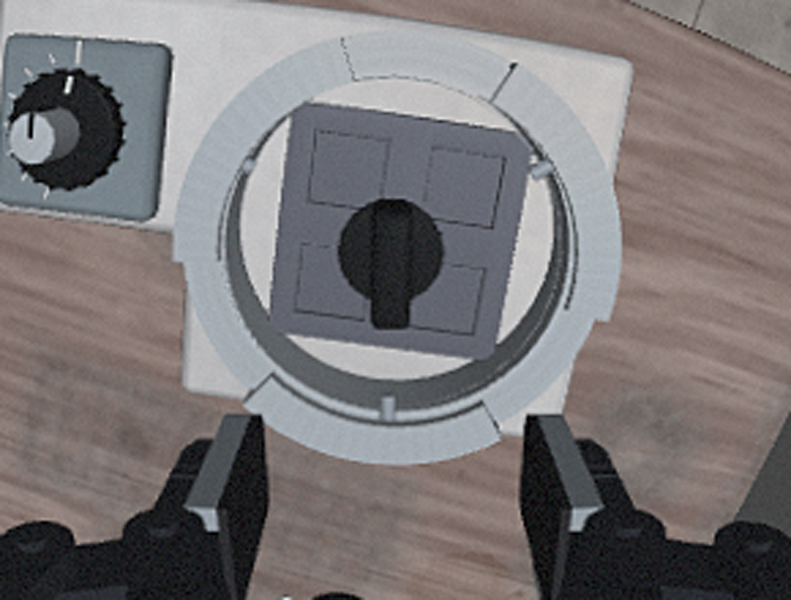

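Run:
```python
from h import *
import h
c=load('w14'); s=.3666
f=lambda x,y:pt(c,110+x*s,80+y*s,.067,1)
for q in((249,164),(541,169),(389,408)):
    d=f(*q)[:2]-h.D[:2]; print(np.hypot(*d).round(4),np.degrees(np.arctan2(d[1],d[0])-h.D[2]).round(1))
P=np.array([f(249,164),f(541,169)])
```

```text
0.0652 -113.4
0.0624 129.6
0.0645 5.1
```

```bash
python3 -c "
from h import *
print(finish_job())"
```

```text
the job is handed in; nothing more can be done
None
```

I carried out all the steps and handed the job in at about 47 s of the 192 s; the hand-in reports no verdict. No check failed or disagreed with the others.

- **Knob:** I turned it about 1.7 rad clockwise. It measured 0.02 to -0.06 rad from zero against a limit of 0.17. The ring's mark came out within about 0.6 mm of its starting point.
- **Lid off:** it turned freely clockwise, with no torque past 0.22 rad, so I did not need to try the other way. At about 1.05 rad it lifted straight off, and I laid it flat on the worktop, handle up, between the dryer and the tray.
- **Pucks:** there were four, and all are flat in the tray in a 2 x 2 layout. The last top picture found them at the placed positions to within about 5 mm, none stacked.
- **Lid back on:** it seated with about 6 N and was turned back until the torque rose at the stop. In the last wrist picture all three pins are under the lips, about 7 degrees from the lip middles. That puts a pin tip roughly 10 mm from `lip_mid`, where 20 mm is allowed.
- **Lid level and centring:** I judged these only by eye in that picture. The sideways play of 2 mm keeps the lid within the 6 mm limit.
- **Bystanders:** the arm never went near the stopwatch, the bottle or the carton. I checked only the carton in the later pictures, and it had not moved.
- **At hand-in:** the gripper was open and clear of everything, above the pot.

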